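# Load the test logger and post the status plaques

## Task

Open the test record by squeezing the bench scanner's red trigger fully in against its grip, holding it about a second and letting it spring back. Then slide every input module standing on the table into a bay of its own in the blue dock until it clicks home, and scan again in the same way, with a full squeeze of about a second and release. Last, hang the two plaques by their eyes on the stand's pegs, one on each peg, leave all modules home, and do not knock the other things on the bench about.

Things in the scene. Friction and masses are not known exactly. Their poses are not given: they have to be found in the camera images.
- grip: Fixed black grip of a pistol-shaped scanner clamped on its side, aimed at the dock: level bar 105 (x) x 32 (y) x 30 mm, origin at its centre 70 mm above the table, clear below. x points to the grey head (from x 52 mm on, y -45 to 85 mm, top 102 mm above the table), y to the nose and trigger side. Back face at y = -16 mm. A squeeze has one finger on this grip, the other on the trigger.
- trigger (a joint): Red sprung trigger on the +y side of the grip, hinged at its head end about a vertical axis: 0 rad = out, 0.26 rad = fully in against the grip. A spring returns it; at the pad about 2 N starts it and 7 N holds it in. Well squeezed is above 0.2.
- trigger_pad (a point): Where a finger presses: on the outer face of the trigger, about 44 mm from its hinge and 70 mm above the table. Trigger bar 55 mm long, 18 mm tall; its outer face here lies 36 mm (y of the grip) from the grip's centre line at rest and 24 mm when fully in. The pad moves with the trigger.
- squeeze_point (a point): Midway between the grip's back and the trigger's outer face when the trigger is fully in (the two are then 40 mm apart along y; with the trigger out, up to 54 mm), 70 mm above the table; axes as the grip's. Does not move.
- dock: Blue logger dock, 140 x 216 mm, fixed; origin under its centre, x from open front to back stop. Deck 20 mm high. 3 bays 70 mm apart in y: front half (x -70 to 0) open deck, marked yellow; rear half (x 0 to 69 mm) has walls 47 mm apart and grey lips (gap 37 mm), undersides 9 and tops 14 mm above the deck. Flared lead-ins 14 mm high at x -20 to 0. A module slides in along +x, under the lips.
- beaker: bystander: empty glass beaker, 64 mm across, 85 high; loose, leave it alone.
- bay0 (a point): Home point of dock bay 0 (-y side): a module seated here has its origin on this point, its x along this x (either way round). On the deck, 20 mm up, 38 mm behind the dock's centre; the lips begin 38 mm before it. Dock axes. A sprung bump in the deck (5 to 10 N to pass) snaps into the module's notch at home, 1 mm short of the back stop.
- bay1 (a point): Home point of dock bay 1 (centre): a module seated here has its origin on this point, its x along this x (either way round). On the deck, 20 mm up, 38 mm behind the dock's centre; the lips begin 38 mm before it. Dock axes. A sprung bump in the deck (5 to 10 N to pass) snaps into the module's notch at home, 1 mm short of the back stop.
- bay2 (a point): Home point of dock bay 2 (+y side): a module seated here has its origin on this point, its x along this x (either way round). On the deck, 20 mm up, 38 mm behind the dock's centre; the lips begin 38 mm before it. Dock axes. A sprung bump in the deck (5 to 10 N to pass) snaps into the module's notch at home, 1 mm short of the back stop.
- module0: Grey input module, 0.15 kg, may be absent. Origin under its centre. Foot 60 mm (x) x 44 mm (y) x 7 mm with a cross notch in the middle of its underside; body 60 x 32 mm up to 28 mm; orange grip fin 40 mm (x) x 12 mm (y) from 28 to 62 mm high. Front and rear are alike for docking. A green terminal strip marks the -x end. Stands loose on the table; any module fits any bay.
- module1: Grey input module, 0.15 kg, may be absent. Origin under its centre. Foot 60 mm (x) x 44 mm (y) x 7 mm with a cross notch in the middle of its underside; body 60 x 32 mm up to 28 mm; orange grip fin 40 mm (x) x 12 mm (y) from 28 to 62 mm high. Front and rear are alike for docking. A green terminal strip marks the -x end. Stands loose on the table; any module fits any bay.
- module2: Grey input module, 0.15 kg, may be absent. Origin under its centre. Foot 60 mm (x) x 44 mm (y) x 7 mm with a cross notch in the middle of its underside; body 60 x 32 mm up to 28 mm; orange grip fin 40 mm (x) x 12 mm (y) from 28 to 62 mm high. Front and rear are alike for docking. A green terminal strip marks the -x end. Stands loose on the table; any module fits any bay.
- module3: Grey input module, 0.15 kg, may be absent. Origin under its centre. Foot 60 mm (x) x 44 mm (y) x 7 mm with a cross notch in the middle of its underside; body 60 x 32 mm up to 28 mm; orange grip fin 40 mm (x) x 12 mm (y) from 28 to 62 mm high. Front and rear are alike for docking. A green terminal strip marks the -x end. Stands loose on the table; any module fits any bay.
- plaque_yellow: Yellow status plaque, 50 g, 8 mm thick (x), 60 mm wide (y), 126 mm tall, standing upright in one of the two parallel slots of a clear rack fixed to the table (60 mm apart along x, walls 40 mm high; it lifts straight out). Origin at the centre of its lower edge. Square window (eye) 26 mm wide from 60 to 88 mm; frame bar from 88 to 96 mm; white grip tab 34 mm wide from 96 to 126 mm.
- plaque_yellow_eye (a point): Centre of that plaque's eye, 74 mm above its lower edge; x is the plaque's normal.
- plaque_red: Red status plaque, 50 g, 8 mm thick (x), 60 mm wide (y), 126 mm tall, standing upright in one of the two parallel slots of a clear rack fixed to the table (60 mm apart along x, walls 40 mm high; it lifts straight out). Origin at the centre of its lower edge. Square window (eye) 26 mm wide from 60 to 88 mm; frame bar from 88 to 96 mm; white grip tab 34 mm wide from 96 to 126 mm.
- plaque_red_eye (a point): Centre of that plaque's eye, 74 mm above its lower edge; x is the plaque's normal.
- stand: Grey peg stand fixed to the table: base 60 x 150 x 8 mm, origin under its centre; two upright posts 12 mm thick (x), 20 mm wide, 125 mm high at y = +45 and -45 mm. From each post's -x face a steel peg, 8 mm thick, stands out 50 mm, rising from 113 mm at the post to 124 mm at the tip (centre line).
- peg_left (a point): Middle of the stand's +y peg, on its centre line, 119 mm above the table, 32 mm out from the post's centre. Axes as the stand: the peg points along -x. A hung plaque's eye centre ends about 10 mm below this.
- peg_right (a point): Middle of the stand's -y peg, on its centre line, 119 mm above the table, 32 mm out from the post's centre. Axes as the stand: the peg points along -x. A hung plaque's eye centre ends about 10 mm below this.
- tape: bystander: ring of blue tape, 56 mm across, 19 high; loose, leave it alone.
- meter: bystander: yellow multimeter lying on its back, 150 x 75 x 35 mm; loose, leave it alone.
Not all that is in view belongs to the job. What is shaped like the module0 but pink or yellow is not meant. What is shaped like the plaque_red but turquoise is not meant.

How it is judged:
By the outcome, as a careful person would: the job done as asked, in the order asked, and still so for the second after the job is handed in, with the robot touching nothing.
Of module0, module1, module2, module3 only 2 to 3 are there at a start; the rules pass over those that are not, and their reading is None.
At some moment in a run one of module0, module1, module2, module3 may be knocked a few centimetres aside while the robot is not near it.
It also fails if it takes over 200 s, if anything falls off the work surface, if the arm or the gripper's body presses on something with over 40 N, if the wrist force passes 120 N, or if a joint passes its speed limit or range.

## Robot

A 6-joint arm with a two-finger parallel gripper is mounted at the origin on the work surface. World frame = base frame: x ahead of the robot, y to its left, z up, the work surface at z = 0. Lengths are in mm, angles in degrees, forces in N, time in s.
With the tool pointing down it reaches from about 325 to 850 mm from the base axis. Payload 15.5 kg.
Tool frame: the origin (TCP) lies at the very end of the fingers, on their centre line; the grasp point (between the pads) lies 19 mm behind it; z points along the fingers, y is the line along which they close (so a half turn about z gives the same grasp; the last joint's range is limited). The gripper opens to 91 mm and grips with 3 to 60 N. Pads are 32 mm wide; open, the fingers measure 118 mm over their backs; the gripper's body (76 mm by 178 mm) begins 60 mm behind the grasp point.
Start: joints at [-70.388, 28.281, 77.091, -0, 74.628, -5.472], TCP at [264.969, -566.055, 213.915] pointing down, gripper open.
Joint ranges: [-166.48, 166.48], [-47.26, 123.95], [12.59, 153.08], [-70.14, 250.14], [6.76, 159.57], [-176.63, 176.63]. Speed limits (degrees/s): [108.29, 108.29, 147.25, 172.46, 172.46, 172.46].

## Interface

Orientations are given as [roll, pitch, yaw] about the fixed x, y, z axes, in that order (R = Rz(yaw) Ry(pitch) Rx(roll)).
In Python, from workcell import ctrl, optics, job_done, finder gives the robot as it stands.
- The arm moves only by the tool apply_moves, never from a script. Its argument "steps" is a list of rows, each a list of 3 entries, a list of its own where there are three numbers: the shift along the tool's x, y, z in mm, then the turn about the tool's z in degrees, then the opening, from -1 (shut) to 1 (fully open). In form: [[[x, y, z], turn, claw], ...]. A call has 1 to 8 rows; each row is the pose to reach, as a shift and turn from the pose commanded when the call began, along the tool's axes at that moment; what a row does not reach only later rows make up. A row lasts 1/8 s, in which the tool goes at most 62.5 mm and 10.7 degrees, less where a joint would pass 70% of its speed; a pose out of reach is approached as far as the arm can. A call with a gripper value outside its range is refused whole. The fingers move at their own pace and stop on an object; the grip force is fixed at half the most. Time passes only in rows, so rows that repeat a pose let the fingers close. It gives the time, the measured TCP pose, the force, the opening and the grip force at its end, in the units of the state.
- ctrl.state(): the state, without advancing time (a new reading comes with each control period).
- optics.camera(name): name is "side" or "top"; returns the picture (384x512x3 uint8, blue, green, red); there is no depth.
- optics.get_calibration(name): a dict with "camera_matrix" (3x3 intrinsics, pixels), "dist_coeffs" ([k1, k2, p1, p2, k3] as OpenCV has them; the pictures are not rectified), "origin" and "attitude" of the camera in the world. Camera axes: x right, y up, looking along -z (the intrinsics and any distortion apply to the point x, -y, -z); pixel columns grow to the right and rows downward; lengths in mm; the calibration is good to about 2 mm. A picture is of the moment at which its call begins. get_calibration takes no time and is no camera call.
- job_done(): hands the job in; it is judged then, once.
Trained networks look in the newest picture that a camera, given by its name, has taken for a name from the list of things; names that differ only in an ending like _2 or _b are one class to them, and where a whole thing is asked for, a point or a joint stands for the part that bears it (a point fixed in the world has none). Each returns a list of dicts, best first, with "conf" (0 to 1); they miss things now and then, are a little off and sometimes report something else, mostly with a low value. They report only what shows in the picture. A call takes as long as a camera call. They do not tell look-alikes from the thing itself.
- finder.spot_in(camera, query): "box" ([centre column, centre row, width, height] in pixels, round what is visible of it).
- finder.silhouettes(camera, query): "mask" (384x512 bool, what is visible of it) and "box" ([centre column, centre row, width, height] in pixels, round what is visible of it).
- finder.landmark_of(camera, query): "xy" ([column, row] in pixels: a listed point, or the origin of a listed thing).
The state is a dict: "time": time; "qpos": joint angles; "qvel": joint speeds; "tau": joint torques, N m; "ee_pos": TCP position; "orientation": TCP orientation; "contact_force": force on the tool from outside, world axes, zero at the start; "wrist_torque": the same for the moment, N m; "opening": finger opening in mm; "gripper_force": force on a finger pad.
Only numpy, scipy, OpenCV 4.12 (cv2) and the standard library are available. Lean on these libraries where they do the work, as an engineer would, in place of code of your own. Each camera call takes 0.05 s, during which the arm holds its last target. There are 200 camera calls.

## Working session

There is one attempt and no reset: what is moved stays moved. The work goes in short steps, Python scripts to look and compute and a tool call to move; the robot and the scene stay as the last step left them, time stands still between calls to the robot, and variables do not carry over. Pictures are saved under pics/ and viewed, at most 14 in all, crops included, and the job is handed in when it is done.

Besides the shell and the picture viewer there is one more tool, called after "Call:" as name(argument=value, ...), one argument or row to a line, values as JSON. apply_moves: Moves the arm, as the interface text tells. Its arguments: {"type":"object","properties":{"steps":{"type":"array","items":{"type":"array"}}},"required":["steps"]}

```bash
mkdir -p pics; ls
cat > h.py <<'E'
import numpy as np, cv2
from workcell import ctrl, optics, job_done, finder
from scipy.spatial.transform import Rotation as Ro
def cal(n):
    c=optics.get_calibration(n); return c
def pose(c):
    a=np.array(c["attitude"],float)
    R=a if a.shape==(3,3) else Ro.from_euler('xyz',a,degrees=True).as_matrix()
    return R,np.array(c["origin"],float)
def ray(n,px):
    c=cal(n);R,o=pose(c)
    u=cv2.undistortPoints(np.array(px,float).reshape(-1,1,2),np.array(c["camera_matrix"],float),np.array(c["dist_coeffs"],float)).reshape(-1,2)
    d=np.c_[u[:,0],-u[:,1],-np.ones(len(u))]@R.T
    return o,d
def onz(n,px,z):
    o,d=ray(n,px); return o+d*((z-o[2])/d[:,2])[:,None]
def proj(n,P):
    c=cal(n);R,o=pose(c); q=(np.atleast_2d(P)-o)@R; q=q*[1,-1,-1]
    return cv2.projectPoints(q.reshape(-1,1,3),np.zeros(3),np.zeros(3),np.array(c["camera_matrix"],float),np.array(c["dist_coeffs"],float))[0].reshape(-1,2)
E
python3 - <<'E'
from h import *
np.set_printoptions(precision=1,suppress=True)
for n in("top","side"):
    cv2.imwrite(f"pics/{n}0.png",cv2.resize(optics.camera(n),(800,600),interpolation=cv2.INTER_CUBIC)); print(cal(n))
    for q in("grip","trigger_pad","squeeze_point","dock","bay0","bay1","bay2","module0","plaque_yellow","plaque_red","plaque_yellow_eye","plaque_red_eye","stand","peg_left","peg_right"):
        print(n,q,[(np.round(d["xy"]).tolist(),round(d["conf"],2)) for d in finder.landmark_of(n,q)])
print(ctrl.state())
E
```

```text
pics
{'camera_matrix': array([[373.4,   0. , 248.2],
       [  0. , 373.4, 185.6],
       [  0. ,   0. ,   1. ]]), 'dist_coeffs': array([-0.,  0.,  0.,  0.,  0.]), 'origin': array([ 495.4,   45.9, 1161.1]), 'attitude': array([  4. ,  -0.3, -90.1])}
top grip [([397.0, 216.0], 0.89)]
top trigger_pad [([385.0, 214.0], 0.51), ([148.0, 180.0], 0.45)]
top squeeze_point [([396.0, 212.0], 0.81)]
top dock [([270.0, 170.0], 0.72)]
top bay0 [([247.0, 159.0], 0.89), ([271.0, 156.0], 0.81), ([291.0, 156.0], 0.73), ([207.0, 128.0], 0.71)]
top bay1 [([247.0, 159.0], 0.89), ([271.0, 156.0], 0.81), ([291.0, 156.0], 0.73), ([207.0, 128.0], 0.71)]
top bay2 [([247.0, 159.0], 0.89), ([271.0, 156.0], 0.81), ([291.0, 156.0], 0.73), ([207.0, 128.0], 0.71)]
top module0 [([330.0, 223.0], 0.71), ([200.0, 245.0], 0.65), ([245.0, 228.0], 0.59), ([238.0, 264.0], 0.54)]
top plaque_yellow [([151.0, 219.0], 0.48)]
top plaque_red [([120.0, 229.0], 0.81), ([151.0, 223.0], 0.66), ([384.0, 215.0], 0.49)]
top plaque_yellow_eye [([383.0, 212.0], 0.74), ([147.0, 246.0], 0.68), ([153.0, 241.0], 0.68)]
top plaque_red_eye [([
[... 943 characters left out ...]
ide plaque_red [([218.0, 254.0], 0.83), ([225.0, 269.0], 0.35)]
side plaque_yellow_eye [([223.0, 251.0], 0.82)]
side plaque_red_eye [([217.0, 239.0], 0.73), ([191.0, 264.0], 0.42)]
side stand [([197.0, 230.0], 0.76)]
side peg_left [([187.0, 210.0], 0.59)]
side peg_right [([212.0, 202.0], 0.97)]
{'time': 1.6, 'qpos': array([-70.4,  28.3,  77.1,  -0. ,  74.6,  -5.5]), 'qvel': array([ 0., -0., -0.,  0., -0.,  0.]), 'tau': array([ -0. , -87.9, -38.2,   0.1,   0. ,  -0. ]), 'ee_pos': array([ 265. , -566. ,  213.9]), 'orientation': array([-180. ,    0. ,   25.1]), 'contact_force': array([-0. , -0.2,  0.9]), 'wrist_torque': array([-0.,  0.,  0.]), 'gripper_force': 0.0, 'opening': 91.39311010668465}
```

View pics/top0.png

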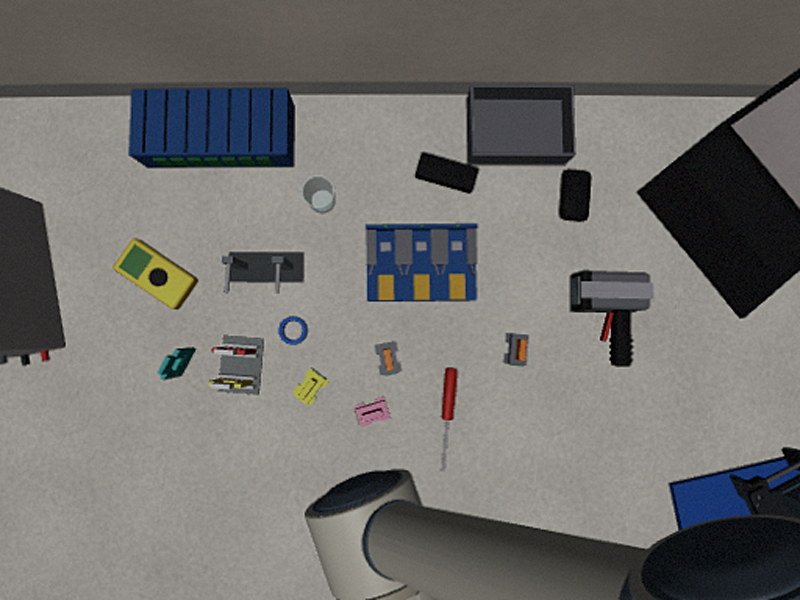

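View pics/side0.png

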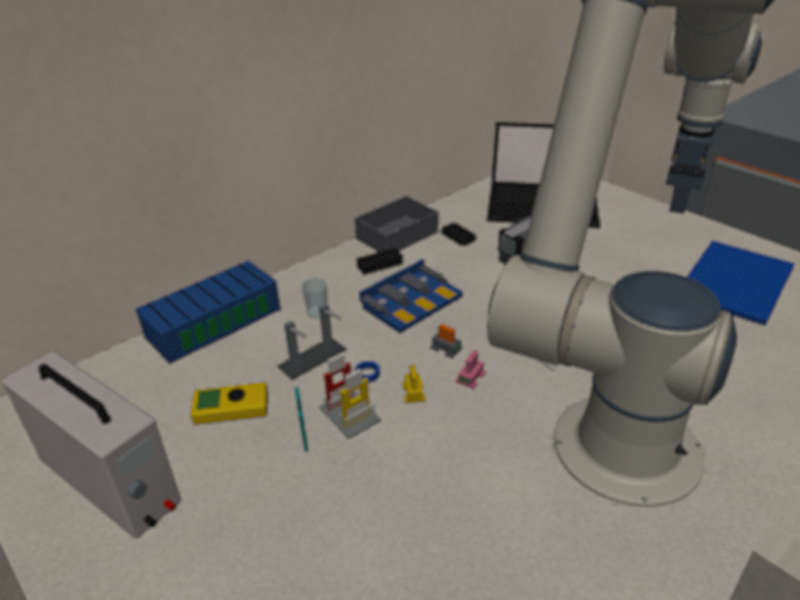

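The top view shows the dock centred at (421,262), modules at (388,358) and (516,349), the scanner grip at (622,340), the rack with red and yellow plaques at (240,365), and the stand at (265,265) on the 800 px scale. A third module may be behind the arm. The pink and yellow decoys are at (372,411) and (311,386). I'll crop in for exact corners.

Run:
```python
from h import *
np.set_printoptions(precision=1,suppress=True)
im=optics.camera("top"); cv2.imwrite("pics/raw.png",im)
def crop(n,c0,r0,w,h,f):
    cv2.imwrite(n,cv2.resize(im[r0:r0+h,c0:c0+w],None,fx=f,fy=f,interpolation=cv2.INTER_CUBIC))
crop("pics/A.png",90,150,130,115,5); crop("pics/B.png",225,135,200,115,4)
for q in("grip","trigger","dock","module0","plaque_red","plaque_yellow","stand"):
    for d in finder.silhouettes("top",q):
        p=np.argwhere(d["mask"])[:,::-1].astype(np.float32)
        if d["conf"]>.4: print(q,round(d["conf"],2),np.array(d["box"]),np.array(cv2.minAreaRect(p)[0]),cv2.minAreaRect(p)[1:])
# grid of world->pixel reference
for q,px,z in(("grip",(397,216),70),("squeeze",(396,212),70),("pad",(385,214),70),("dock",(270,170),0),("bay",(247,159),20),("bay",(271,156),20),("bay",(291,156),20),("mod",(330,223),0),("mod",(245,228),0),("red eye",(118,235),74),("pegL",(147,177),119),("pegR",(176,178),119),("stand",(172,167),0)):
    print(q,onz("top",[px],z)[0])
```

```text
grip 0.76 [399.1 215.1  17.5  36.7] [397.5 216. ] ((15.0, 36.0), 0.0)
trigger 0.71 [148.7 223.6  28.7   8.9] [149. 224.] ((4.0, 28.0), 90.0)
trigger 0.63 [386.6 208.2   6.6  21.2] [388.2 208. ] ((4.3145551681518555, 16.86598777770996), 11.309932708740234)
dock 0.71 [270.3 167.1  75.   48.5] [269.5 168. ] ((50.0, 71.0), 90.0)
module0 0.64 [249.1 227.8  20.6  18.5] [248.8 229.2] ((20.39607810974121, 14.120361328125), 78.69007110595703)
module0 0.63 [239.1 262.8  23.4  20.2] [238.1 263.2] ((14.972299575805664, 21.290884017944336), 74.05460357666016)
module0 0.54 [198.2 248.1  20.   21.5] [198.2 247. ] ((14.419983863830566, 21.819711685180664), 34.695152282714844)
plaque_red 0.86 [115.  232.7  26.   20.7] [113.5 231.5] ((14.142135620117188, 26.870054244995117), 45.0)
plaque_red 0.7 [332.1 224.2  14.5  19.4] [330.5 223. ] ((20.0, 13.0), 90.0)
plaque_red 0.43 [151.6 225.8  25.1   8.5] [149.5 224.5] ((25.0, 3.0), 0.0)
plaque_yellow 0.67 [147.4 243.1  30.4   8.9] [146.5 245. ] ((27.0, 6.0), -0.0)
plaque_yellow 0.61 [270.6 168.2  75.9  51.6] [269.5 167.5] ((49.0, 71.0), 90.0)
stand 0.61 [170.2 172.2  51.1  26.1] [168. 173.] ((26.0, 52.0), 90.0)
stand 0.42 [100.3 173.6  56.1  45.1] [ 99.7 174.5] ((50.477718353271484, 26.07090950012207), 33.690067291259766)
grip [ 481.6 -397.1   70. ]
squeeze [ 493.4 -394.4   70. ]
pad [ 487.6 -361.6   70. ]
dock [625.6 -29.1   0. ]
bay [657.5  42.9  20. ]
bay [666.8 -31.1  20. ]
bay [666.7 -92.9  20. ]
mod [ 459.9 -214.6    0. ]
mod [445.3  49.4   0. ]
red eye [428.7 417.6  74. ]
pegL [593.2 323.8 119. ]
pegR [590.2 242.2 119. ]
stand [635.6 277.6   0. ]
```

View pics/A.png

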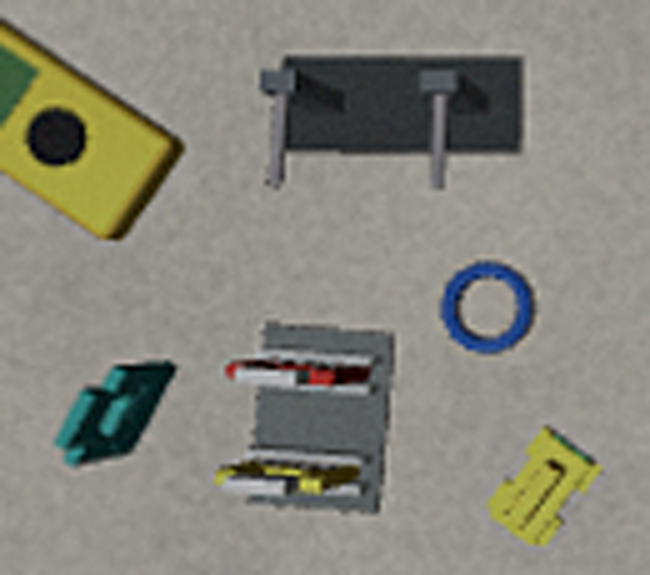

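View pics/B.png

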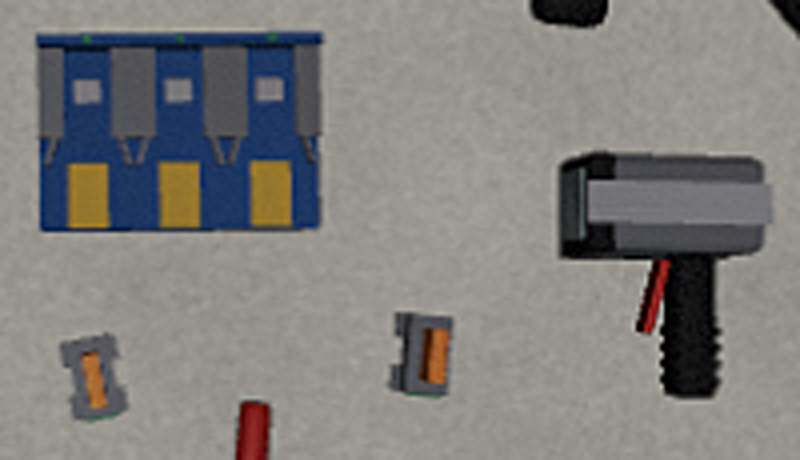

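Crop B (×4, offset 225,135) shows home marks at (88,91), (179,91) and (270,90), the dock front edge at y=230, fins at (94,380) and (436,357), and the grip bar from (690,257) to (690,396) with red trigger on its left. Crop A (×5, offset 90,150) shows post tops at (279,81) and (439,80), peg tips at (273,187) and (438,187), and the rack turned about 5°, with the red tab at (266,376) and the yellow tab at (254,486).

```bash
cat >> h.py <<'E'
def finfit(im,lo,hi,guess,box,z,n="top"):
    """fit a box (lx,ly,z0,z1) colour blob; returns x,y,yaw"""
    from scipy.optimize import minimize
    hsv=cv2.cvtColor(im,cv2.COLOR_BGR2HSV); m=cv2.inRange(hsv,lo,hi).astype(np.float32)/255
    p=proj(n,[[guess[0],guess[1],z[1]]])[0].astype(int); h=22; S=8
    r0,c0=max(p[1]-h,0),max(p[0]-h,0); m=m[r0:r0+2*h,c0:c0+2*h]
    def f(q):
        a=np.radians(q[2]);C=np.array([[sx*box[0]/2,sy*box[1]/2,zz] for sx in(-1,1) for sy in(-1,1) for zz in z])
        P=C.copy();P[:,0]=q[0]+C[:,0]*np.cos(a)-C[:,1]*np.sin(a);P[:,1]=q[1]+C[:,0]*np.sin(a)+C[:,1]*np.cos(a)
        u=(proj(n,P)-[c0,r0]+.5)*S
        g=np.zeros((m.shape[0]*S,m.shape[1]*S),np.float32);cv2.fillConvexPoly(g,cv2.convexHull(np.round(u).astype(np.int32)),1)
        return np.abs(cv2.resize(g,m.shape[::-1],interpolation=cv2.INTER_AREA)-m).sum()
    best=min((minimize(f,[guess[0]+dx,guess[1],guess[2]+da],method="Nelder-Mead",options=dict(initial_simplex=[[guess[0]+dx,guess[1],guess[2]+da],[guess[0]+dx+6,guess[1],guess[2]+da],[guess[0]+dx,guess[1]+6,guess[2]+da],[guess[0]+dx,guess[1],guess[2]+da+8]])) for dx in(-4,4) for da in(-8,0,8)),key=lambda r:r.fun)
    return best.x,best.fun,m.sum()
ORG=((5,120,60),(18,255,255))
E
python3 - <<'E'
from h import *
np.set_printoptions(precision=1,suppress=True)
im=cv2.imread("pics/raw.png")
B=lambda p:((np.array(p,float)+.5)/4-.5)+[225,135]
A=lambda p:((np.array(p,float)+.5)/5-.5)+[90,150]
def show(t,n,px,z): print(t,onz("top",n(px),z))
show("homes",B,[[88,91],[179,91],[270,90]],20)
show("dock front",B,[[41,230],[320,230]],20)
show("dock pads yellow centre",B,[[88,196],[180,195],[271,194]],20)
show("grip end L R, head junction L R",B,[[664,390],[718,390],[666,262],[715,262]],85)
show("trigger end outer, hinge outer",B,[[637,331],[656,262]],79)
show("posts",A,[[279,81],[439,80]],125)
show("pegtips",A,[[273,187],[438,187]],124)
show("base",A,[[285,57],[523,57],[522,152],[287,152]],8)
show("rack",A,[[265,323],[393,335],[381,512],[248,505]],2)
show("tabs red L,R, yel L,R front edges",A,[[236,375],[297,377],[222,487],[287,485]],126)
for g in((445,50,12),(460,-214,0)): print(finfit(im,*ORG,g,(40,12),(28,62)))
E
```

```text
homes [[662.6  44.   20. ]
 [662.5 -26.1  20. ]
 [663.2 -96.3  20. ]]
dock front [[ 555.5   80.2   20. ]
 [ 555.  -133.5   20. ]]
dock pads yellow centre [[581.5  44.2  20. ]
 [582.1 -26.4  20. ]
 [582.8 -96.2  20. ]]
grip end L R, head junction L R [[ 435.5 -371.1   85. ]
 [ 435.3 -410.6   85. ]
 [ 527.8 -375.    85. ]
 [ 527.7 -411.1   85. ]]
trigger end outer, hinge outer [[ 477.9 -354.7   79. ]
 [ 528.  -370.    79. ]]
posts [[624.  327.2 125. ]
 [624.4 237.6 125. ]]
pegtips [[564.7 329.8 124. ]
 [564.6 237.7 124. ]]
base [[653.6 355.5   8. ]
 [653.2 207.1   8. ]
 [593.9 207.2   8. ]
 [594.2 353.2   8. ]]
rack [[488.4 366.8   2. ]
 [480.9 287.2   2. ]
 [372.2 293.4   2. ]
 [376.4 375.6   2. ]]
tabs red L,R, yel L,R front edges [[460.5 348.1 126. ]
 [459.3 314.2 126. ]
 [399.  354.9 126. ]
 [400.1 318.9 126. ]]
(array([443.1,  40.3,   8.7]), np.float64(9.78125), np.float32(54.0))
(array([ 460.3, -213.8,   -6.6]), np.float64(23.109375), np.float32(72.0))
```

Call:
apply_moves(
  steps=[
    [[276, -64, 0], 25, 1],
    [[276, -64, 0], 25, 1],
    [[276, -64, 0], 25, 1],
    [[276, -64, 0], 25, 1],
    [[276, -64, 0], 25, 1],
    [[276, -64, 0], 25, 1],
    [[276, -64, 80], 25, 1],
    [[276, -64, 80], 25, 1],
  ],
)

```text
time: 3.0
ee_pos: [485.8, -390.1, 131.0]
orientation: [-179.8, 0.2, 0.1]
contact_force: [-0.2, 0.1, -0.2]
opening: 91.6
gripper_force: 0.0
```

```bash
cat >> h.py <<'E'
def to(x,y,z,yaw=None):
    s=ctrl.state(); R=Ro.from_euler('xyz',s["orientation"],degrees=True).as_matrix()
    d=R.T@(np.array([x,y,z])-s["ee_pos"]); yw=s["orientation"][2]
    t=0 if yaw is None else -((yaw-yw+180)%360-180)
    print("pose",np.round(s["ee_pos"],1),np.round(s["orientation"],1),"F",np.round(s["contact_force"],1),"op",round(s["opening"],1),"t",round(s["time"],1)," SHIFT",np.round(d,1).tolist(),"turn",round(t,1))
E
python3 - <<'E'
from h import *
im=optics.camera("top"); cv2.imwrite("pics/t1.png",cv2.resize(im,(800,600),interpolation=cv2.INTER_CUBIC)); cv2.imwrite("pics/raw1.png",im)
to(488,-391,51,0)
E
```

```text
pose [ 485.9 -390.2  130.4] [-179.8    0.2    0. ] F [-0.8  0.6 -2.4] op 91.4 t 3.0  SHIFT [2.5, 1.1, 79.4] turn 0.0
```

View pics/t1.png

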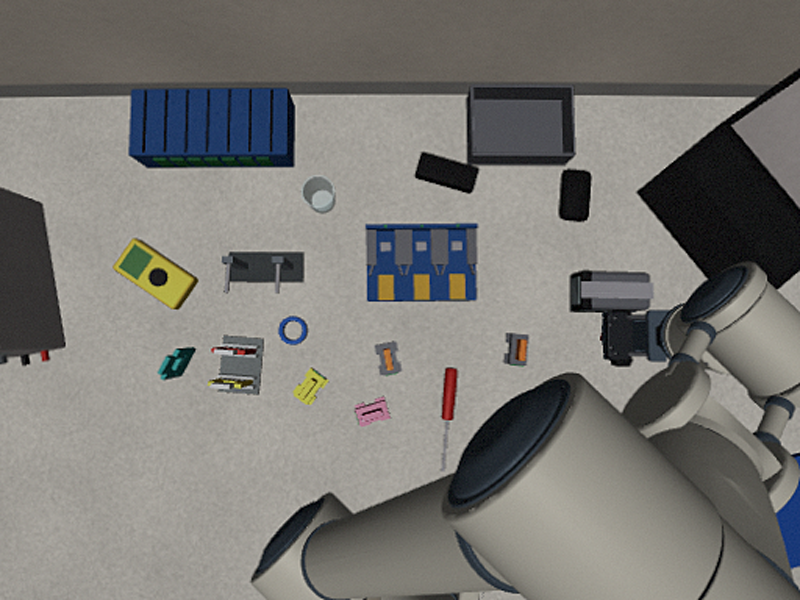

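The gripper is over the grip at about (630,335), and only two grey modules are visible so far. I'll descend and squeeze.

Call:
apply_moves(
  steps=[
    [[2, 1, 79], 0, 1],
    [[2, 1, 79], 0, 1],
    [[2, 1, 79], 0, 1],
    [[2, 1, 79], 0, 0.3],
    [[2, 1, 79], 0, -0.2],
    [[2, 1, 79], 0, -0.2],
    [[2, 1, 79], 0, -0.2],
    [[2, 1, 79], 0, -0.2],
  ],
)

```text
time: 4.05
ee_pos: [489.3, -391.3, 54.8]
orientation: [-179.9, 0.1, 0.1]
contact_force: [-3.0, 4.5, 1.6]
opening: 43.9
gripper_force: 2.6
```

Call:
apply_moves(
  steps=[
    [[0, 0, 0], 0, -1],
    [[0, 0, 0], 0, -1],
    [[0, 0, 0], 0, -1],
    [[0, 0, 0], 0, -1],
  ],
)

```text
time: 4.55
ee_pos: [489.3, -393.0, 54.7]
orientation: [179.9, 0.0, 0.1]
contact_force: [-4.5, -5.5, -2.8]
opening: 39.4
gripper_force: 30.0
```

Call:
apply_moves(
  steps=[
    [[0, 0, 0], 0, -1],
    [[0, 0, 0], 0, -1],
    [[0, 0, 0], 0, -1],
    [[0, 0, 0], 0, -1],
    [[0, 0, 0], 0, -1],
    [[0, 0, 0], 0, 1],
    [[0, 0, 0], 0, 1],
    [[0, 0, 0], 0, 1],
  ],
)

```text
time: 5.55
ee_pos: [490.1, -392.2, 55.0]
orientation: [180.0, -0.0, 0.1]
contact_force: [0.4, 0.9, 0.4]
opening: 66.9
gripper_force: 0.6
```

Call:
apply_moves(
  steps=[
    [[0, 0, 0], 0, 1],
    [[0, 0, 0], 0, 1],
    [[0, 0, -62], 0, 1],
    [[0, 0, -120], 0, 1],
    [[0, 0, -155], 0, 1],
    [[0, 0, -155], 0, 1],
    [[0, 0, -155], 0, 1],
  ],
)

```text
time: 6.42
ee_pos: [489.5, -391.9, 209.3]
orientation: [-180.0, 0.0, 0.1]
contact_force: [-0.5, 0.6, -0.0]
opening: 91.0
gripper_force: 0.0
```

Run:
```python
from h import *
np.set_printoptions(precision=1,suppress=True)
im=optics.camera("top"); cv2.imwrite("pics/raw2.png",im)
for g in((443,40,9),(460,-214,-3)): print(finfit(im,*ORG,g,(40,12),(28,62)))
to(456,-214,150,0)
```

```text
(array([443.5,  40.4,   8.4]), np.float64(9.171875), np.float32(55.0))
(array([ 460.6, -213.6,   -4.5]), np.float64(19.140625), np.float32(76.0))
pose [ 489.3 -391.7  208.8] [-179.9    0.1    0.1] F [ 0.5 -0.4 -0.7] op 91.3 t 6.5  SHIFT [-33.0, -177.7, 59.0] turn 0.1
```

Call:
apply_moves(
  steps=[
    [[-29, -178, 60], 3, 0.6],
    [[-29, -178, 60], 3, 0.6],
    [[-29, -178, 60], 3, 0.6],
    [[-29, -178, 60], 3, 0.3],
    [[-29, -178, 118], 3, 0.3],
    [[-29, -178, 160], 3, 0.3],
    [[-29, -178, 177], 3, 0.3],
    [[-29, -178, 177], 3, 0.3],
  ],
)

```text
time: 7.48
ee_pos: [459.6, -214.0, 31.3]
orientation: [-179.9, 0.2, -2.9]
contact_force: [-1.1, 0.1, -0.9]
opening: 59.3
gripper_force: 0.0
```

Call:
apply_moves(
  steps=[
    [[0, 0, 0], 0, 0],
    [[0, 0, 0], 0, -1],
    [[0, 0, 0], 0, -1],
    [[0, 0, 0], 0, -1],
    [[0, 0, 0], 0, -1],
    [[0, 0, 0], 0, -1],
    [[0, 0, 0], 0, -1],
  ],
)

```text
time: 8.35
ee_pos: [460.6, -214.1, 33.1]
orientation: [180.0, -0.0, -2.9]
contact_force: [-1.7, 0.9, 5.3]
opening: 11.4
gripper_force: 30.0
```

Call:
apply_moves(
  steps=[
    [[0, 0, -60], 0, -1],
    [[20, -25, -70], -2.9, -1],
    [[103, -123, -70], -2.9, -1],
    [[103, -123, -70], -2.9, -1],
    [[103, -123, -70], -2.9, -1],
    [[103, -123, -70], -2.9, -1],
    [[103, -123, -50], -2.9, -1],
    [[103, -123, -50], -2.9, -1],
  ],
)

```text
time: 9.35
ee_pos: [567.9, -97.3, 81.9]
orientation: [-180.0, 0.2, -0.1]
contact_force: [-0.0, -0.3, -1.9]
opening: 11.7
gripper_force: 30.0
```

Run:
```python
from h import *
np.set_printoptions(precision=1,suppress=True)
im=optics.camera("top"); cv2.imwrite("pics/raw3.png",im)
cv2.imwrite("pics/c3.png",cv2.resize(im[140:260,180:340],None,fx=5,fy=5,interpolation=cv2.INTER_CUBIC))
to(570,-96.2,54,0)
```

```text
pose [568.6 -97.3  82.7] [-180.     0.1   -0.1] F [ 0.3  0.8 -2.3] op 11.9 t 9.4  SHIFT [1.5, -1.1, 28.7] turn -0.1
```

View pics/c3.png

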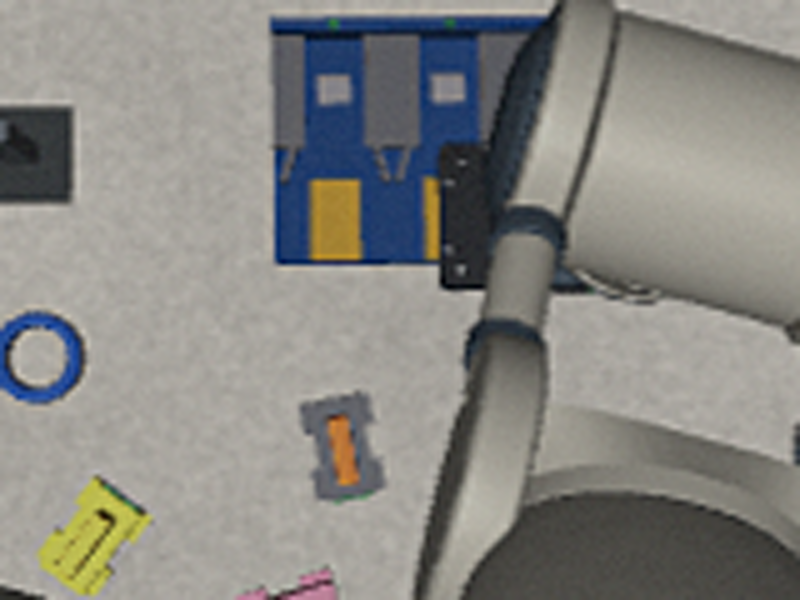

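The arm hides the bay from above; module A is unmoved at (342,448). I'll lower onto the deck and enter the lead-in.

Call:
apply_moves(
  steps=[
    [[1, -1, 20], 0, -1],
    [[1, -1, 28.5], 0, -1],
    [[1, -1, 28.5], 0, -1],
    [[12, -1, 28.5], 0, -1],
    [[24, -1, 28.5], 0, -1],
    [[36, -1, 28.5], 0, -1],
    [[44, -1, 28.5], 0, -1],
    [[44, -1, 28.5], 0, -1],
  ],
)

```text
time: 10.4
ee_pos: [614.2, -95.5, 54.3]
orientation: [180.0, -0.0, -0.0]
contact_force: [-0.2, -0.9, -2.5]
opening: 11.6
gripper_force: 30.0
```

Call:
apply_moves(
  steps=[
    [[10, 0, 1], 0, -1],
    [[20, 0, 1], 0, -1],
    [[30, 0, 1], 0, -1],
    [[40, 0, 1], 0, -1],
    [[45, 0, 1], 0, -1],
    [[49, 0, 1], 0, -1],
    [[49, 0, 1], 0, -1],
  ],
)

```text
time: 11.28
ee_pos: [662.8, -95.5, 53.3]
orientation: [-180.0, -0.0, -0.0]
contact_force: [1.1, -0.5, -1.3]
opening: 11.8
gripper_force: 30.0
```

Call:
apply_moves(
  steps=[
    [[2, 0, 0], 0, -1],
    [[4, 0, 0], 0, -1],
    [[4, 0, 0], 0, -1],
  ],
)

```text
time: 11.65
ee_pos: [665.7, -95.5, 53.2]
orientation: [-180.0, 0.1, -0.0]
contact_force: [-4.0, -0.6, -0.4]
opening: 11.9
gripper_force: 30.0
```

Call:
apply_moves(
  steps=[
    [[2, 0, 0], 0, -1],
    [[4, 0, 0], 0, -1],
    [[4, 0, 0], 0, -1],
  ],
)

```text
time: 12.02
ee_pos: [666.1, -95.5, 53.3]
orientation: [-180.0, 0.5, 0.0]
contact_force: [-28.0, -2.4, 19.8]
opening: 11.8
gripper_force: 30.0
```

Call:
apply_moves(
  steps=[
    [[-4.5, 0, 0], 0, -1],
    [[-4.5, 0, 0], 0, -1],
    [[-4.5, 0, 0], 0, 0],
    [[-4.5, 0, 0], 0, 0],
    [[-4.5, 0, 0], 0, 0],
    [[-4.5, 0, -50], 0, 0],
    [[-4.5, 0, -100], 0, 0],
    [[-150, 0, -130], 0, 0],
  ],
)

```text
time: 13.02
ee_pos: [609.7, -96.5, 169.7]
orientation: [179.9, -0.6, 0.0]
contact_force: [0.4, -0.4, -0.3]
opening: 45.7
gripper_force: 0.0
```

Run:
```python
from h import *
np.set_printoptions(precision=1,suppress=True)
im=optics.camera("top")
print(finfit(im,*ORG,(443,40,9),(40,12),(28,62)))
to(443.5,40.4,150,9)
```

```text
(array([443.5,  40.4,   8.4]), np.float64(9.171875), np.float32(55.0))
pose [596.8 -94.6 167.6] [-180.     0.2    0. ] F [-4.6  1.7  2.3] op 45.6 t 13.1  SHIFT [-153.2, -135.1, 18.2] turn -9.0
```

Call:
apply_moves(
  steps=[
    [[-153, -135, 18], -9, 0.3],
    [[-153, -135, 18], -9, 0.3],
    [[-153, -135, 18], -9, 0.3],
    [[-153, -135, 18], -9, 0.3],
    [[-153, -135, 18], -9, 0.3],
    [[-153, -135, 18], -9, 0.3],
  ],
)

```text
time: 13.82
ee_pos: [453.6, 38.9, 148.3]
orientation: [180.0, -0.1, 9.0]
contact_force: [0.2, 0.4, -0.9]
opening: 59.2
gripper_force: 0.0
```

Run:
```python
from h import *
np.set_printoptions(precision=1,suppress=True)
im=optics.camera("top"); cv2.imwrite("pics/c4.png",cv2.resize(im[135:295,150:350],None,fx=4,fy=4,interpolation=cv2.INTER_CUBIC))
print(finfit(im,*ORG,(662,-96,0),(40,12),(48,82)))
to(443.5,40.4,33,9)
```

```text
(array([666.1, -96.8,  -0.6]), np.float64(9.71875), np.float32(76.0))
pose [453.5  38.8 148.2] [180.   -0.1   8.9] F [ 0.3 -1.  -0.3] op 59.5 t 13.9  SHIFT [-9.7, -3.2, 115.2] turn -0.1
```

View pics/c4.png

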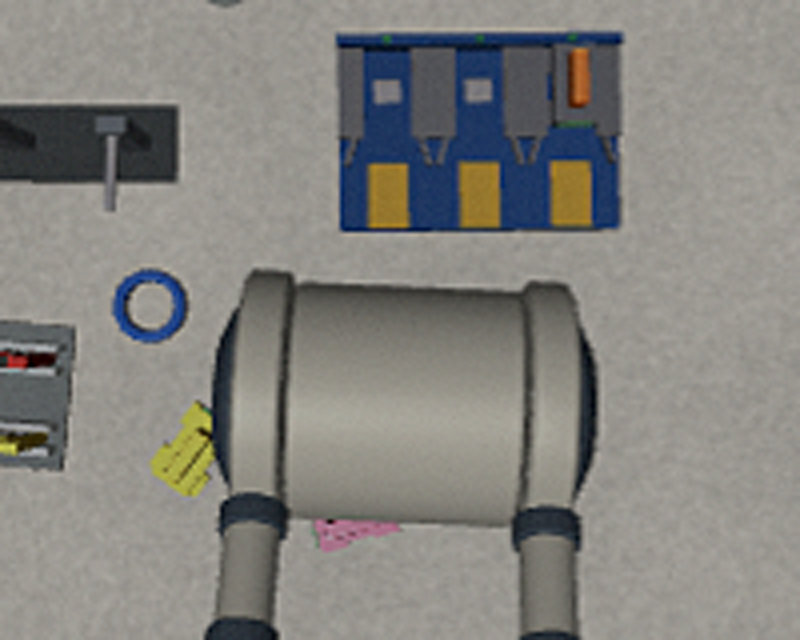

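The first module sits home in bay 0, with its fin at (580,77). Now the second one.

Call:
apply_moves(
  steps=[
    [[-10, -3, 0], 0, 0.3],
    [[-10, -3, 60], 0, 0.3],
    [[-10, -3, 100], 0, 0.3],
    [[-10, -3, 115], 0, 0.3],
    [[-10, -3, 115], 0, -1],
    [[-10, -3, 115], 0, -1],
    [[-10, -3, 115], 0, -1],
    [[-10, -3, 115], 0, -1],
  ],
)

```text
time: 14.88
ee_pos: [442.0, 40.9, 33.6]
orientation: [180.0, -0.1, 9.0]
contact_force: [0.3, -0.2, 0.4]
opening: 22.5
gripper_force: 0.0
```

Call:
apply_moves(
  steps=[
    [[0, 0, 0], 0, -1],
    [[0, 0, 0], 0, -1],
    [[0, 0, 0], 0, -1],
  ],
)

```text
time: 15.25
ee_pos: [441.8, 40.9, 33.3]
orientation: [180.0, -0.0, 9.0]
contact_force: [-0.3, 0.0, 7.8]
opening: 12.1
gripper_force: 30.0
```

Run:
```python
from h import *
to(570,44,103,0)
```

```text
pose [441.8  40.9  33.3] [180.  -0.   9.] F [-0.3  0.   7.8] op 12.1 t 15.2  SHIFT [127.1, 17.0, -69.6] turn 9.0
```

Call:
apply_moves(
  steps=[
    [[0, 0, -60], 0, -1],
    [[30, 5, -70], 9, -1],
    [[127, 16.5, -70], 9, -1],
    [[127, 16.5, -70], 9, -1],
    [[127, 16.5, -70], 9, -1],
    [[127, 16.5, -40], 9, -1],
    [[127, 16.5, -21.5], 9, -1],
    [[127, 16.5, -21.5], 9, -1],
  ],
)

```text
time: 16.25
ee_pos: [568.1, 44.5, 53.5]
orientation: [-180.0, 0.2, -0.0]
contact_force: [0.8, -0.3, -0.9]
opening: 12.1
gripper_force: 30.0
```

Call:
apply_moves(
  steps=[
    [[10, 0, 0], 0, -1],
    [[20, 0, 0], 0, -1],
    [[30, 0, 0], 0, -1],
    [[40, 0, 0], 0, -1],
    [[44, 0, 0], 0, -1],
    [[44, 0, 0], 0, -1],
  ],
)

```text
time: 17.0
ee_pos: [614.0, 44.5, 54.1]
orientation: [-180.0, -0.0, -0.0]
contact_force: [2.6, 0.0, -18.7]
opening: 11.5
gripper_force: 30.0
```

Call:
apply_moves(
  steps=[
    [[0, 0, 1.2], 0, -1],
    [[0, 0, 1.2], 0, -1],
    [[4, 0, 1.2], 0, -1],
    [[4, 0, 1.2], 0, -1],
  ],
)

```text
time: 17.5
ee_pos: [618.3, 44.4, 53.7]
orientation: [180.0, -0.1, -0.0]
contact_force: [0.5, -2.0, -2.5]
opening: 11.7
gripper_force: 30.0
```

Call:
apply_moves(
  steps=[
    [[10, 0, 0.4], 0, -1],
    [[20, 0, 0.4], 0, -1],
    [[30, 0, 0.4], 0, -1],
    [[40, 0, 0.4], 0, -1],
    [[46, 0, 0.4], 0, -1],
    [[48, 0, 0.4], 0, -1],
    [[48, 0, 0.4], 0, -1],
  ],
)

```text
time: 18.38
ee_pos: [663.2, 44.4, 52.3]
orientation: [180.0, 0.3, -0.0]
contact_force: [-12.0, -0.3, 4.8]
opening: 12.0
gripper_force: 30.0
```

Call:
apply_moves(
  steps=[
    [[2, 0, 0], 0, -1],
    [[4, 0, 0], 0, -1],
    [[4, 0, 0], 0, -1],
  ],
)

```text
time: 18.75
ee_pos: [663.9, 44.4, 52.3]
orientation: [180.0, 0.7, 0.0]
contact_force: [-32.5, -2.0, 21.7]
opening: 11.7
gripper_force: 30.0
```

Call:
apply_moves(
  steps=[
    [[-6.5, 0, 0], 0, -1],
    [[-6.5, 0, 0], 0, -1],
    [[-6.5, 0, 0], 0, 0],
    [[-6.5, 0, 0], 0, 0],
    [[-6.5, 0, 0], 0, 0],
    [[-6.5, 0, -60], 0, 0],
    [[-6.5, 0, -110], 0, 0],
    [[-6.5, 0, -150], 0, 0],
  ],
)

```text
time: 19.75
ee_pos: [663.6, 44.4, 205.3]
orientation: [180.0, -0.1, -0.0]
contact_force: [0.2, 1.0, 0.3]
opening: 45.5
gripper_force: 0.0
```

Call:
apply_moves(
  steps=[
    [[-60, 60, 0], 0, 0.5],
    [[-100, 120, 0], 0, 1],
    [[-140, 180, 0], 0, 1],
    [[-160, 240, 0], 0, 1],
    [[-176, 300, 0], 0, 1],
    [[-176, 360, 0], 0, 1],
    [[-176, 435, 0], 0, 1],
    [[-176, 435, 0], 0, 1],
  ],
)

```text
time: 20.75
ee_pos: [486.5, -393.2, 203.1]
orientation: [180.0, -0.0, -0.1]
contact_force: [0.8, 0.9, -0.1]
opening: 91.5
gripper_force: 0.0
```

Run:
```python
from h import *
np.set_printoptions(precision=1,suppress=True)
im=optics.camera("top"); cv2.imwrite("pics/t5.png",cv2.resize(im,(800,600),interpolation=cv2.INTER_CUBIC))
print(finfit(im,*ORG,(662,-96,0),(40,12),(48,82)),finfit(im,*ORG,(662,44,0),(40,12),(48,82)))
cv2.imwrite("pics/s5.png",optics.camera("side"))
to(489.5,-392,55,0)
```

```text
(array([666.1, -97. ,  -0.4]), np.float64(10.453125), np.float32(75.0)) (array([662.9,  44.5,  -0.1]), np.float64(3.90625), np.float32(59.0))
pose [ 486.4 -395.4  202.7] [179.9  -0.   -0.2] F [0.7 1.  0.7] op 91.0 t 20.9  SHIFT [3.0, -3.6, 147.7] turn -0.2
```

View pics/t5.png

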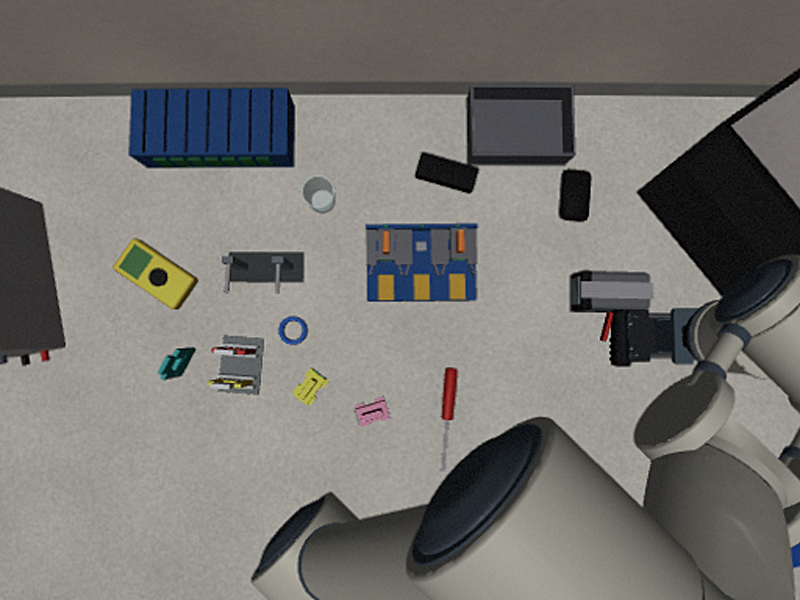

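Both fins are in the dock at (386,242) and (460,240). No third grey module is visible, and the scanner trigger is out. I'll check the seating up close before scanning.

Run:
```python
from h import *
a=cv2.resize(cv2.imread("pics/t5.png"),(512,384),interpolation=cv2.INTER_AREA)
im=optics.camera("top")
a=cv2.resize(im[138:200,230:312],(780,590)[:1]+(590,),interpolation=cv2.INTER_CUBIC)
a=cv2.resize(im[138:175,230:312],(780,352),interpolation=cv2.INTER_CUBIC)
s=cv2.imread("pics/s5.png")[165:210,225:303]
b=cv2.resize(s,(420,242),interpolation=cv2.INTER_CUBIC)
o=np.zeros((594,780,3),np.uint8);o[:352]=a;o[352:,:420]=b
cv2.imwrite("pics/d6.png",o)
```

```text
(no output)
```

View pics/d6.png

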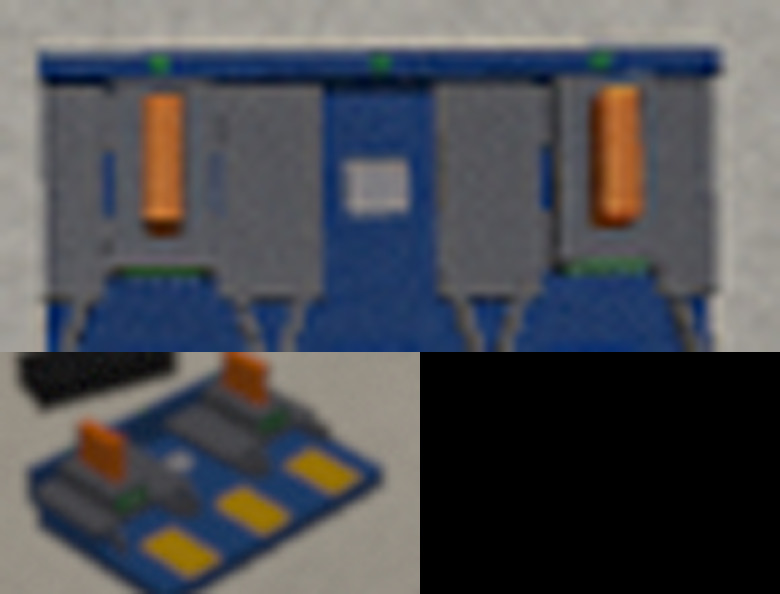

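Measured against the bump marks, both look seated to within about 1–2 mm. Since there is plenty of time, I'll feel the detents before scanning.

Call:
apply_moves(
  steps=[
    [[30, -62, 0], 0, 0],
    [[60, -124, 0], 0, 0],
    [[90, -186, 0], 0, 0],
    [[120, -248, 0], 0, 0],
    [[150, -310, 0], 0, 0],
    [[177, -370, 0], 0, 0],
    [[177, -437, 0], 0, 0],
    [[177, -437, 0], 0, 0],
  ],
)

```text
time: 21.9
ee_pos: [663.7, 50.5, 202.9]
orientation: [-180.0, 0.0, 0.1]
contact_force: [-0.4, -0.5, -0.4]
opening: 45.9
gripper_force: 0.0
```

```bash
python3 -c "
from h import *
to(663.5,44.5,53,0)"
```

```text
pose [663.7  50.5 202.9] [-1.8e+02  0.0e+00  1.0e-01] F [-0.4 -0.5 -0.4] op 45.9 t 21.9  SHIFT [-0.2, 6.1, 149.9] turn 0.1
```

Call:
apply_moves(
  steps=[
    [[0, 6, 60], 0, 0],
    [[0, 6, 110], 0, 0],
    [[0, 6, 149], 0, 0],
    [[0, 6, 149], 0, 0],
    [[0, 6, 149], 0, -1],
    [[0, 6, 149], 0, -1],
    [[0, 6, 149], 0, -1],
    [[0, 6, 149], 0, -1],
  ],
)

```text
time: 22.9
ee_pos: [664.8, 42.2, 55.0]
orientation: [-179.8, -0.1, -0.0]
contact_force: [1.2, 15.9, 2.9]
opening: 12.5
gripper_force: 29.9
```

Call:
apply_moves(
  steps=[
    [[2, 0, 0], 0, -1],
    [[3, 0, 0], 0, -1],
    [[3, 0, 0], 0, -1],
  ],
)

```text
time: 23.28
ee_pos: [665.4, 43.0, 54.6]
orientation: [-179.8, 0.2, -0.0]
contact_force: [-11.7, 18.9, 12.7]
opening: 12.5
gripper_force: 30.0
```

Call:
apply_moves(
  steps=[
    [[-3, 0, 0], 0, -1],
    [[-4, 0, 0], 0, -1],
    [[-4, 0, 0], 0, -1],
  ],
)

```text
time: 23.65
ee_pos: [664.5, 42.6, 54.8]
orientation: [-179.8, -0.2, -0.0]
contact_force: [5.6, 16.7, -1.2]
opening: 12.4
gripper_force: 30.1
```

Call:
apply_moves(
  steps=[
    [[0, -3, 0.5], 0, -1],
    [[0, -3, 0.5], 0, -1],
    [[0, -3, 0.5], 0, -1],
  ],
)

```text
time: 24.02
ee_pos: [663.9, 44.0, 54.2]
orientation: [-179.9, -0.1, -0.0]
contact_force: [2.8, 7.6, 3.9]
opening: 11.7
gripper_force: 30.0
```

Call:
apply_moves(
  steps=[
    [[-1, 0, 0], 0, -1],
    [[-1, 0, 0], 0, -1],
  ],
)

```text
time: 24.28
ee_pos: [663.3, 43.9, 54.3]
orientation: [-179.9, -0.2, -0.0]
contact_force: [4.0, 6.6, 2.3]
opening: 11.9
gripper_force: 30.0
```

Call:
apply_moves(
  steps=[
    [[3, 0, 0], 0, -1],
    [[3, 0, 0], 0, -1],
  ],
)

```text
time: 24.52
ee_pos: [664.4, 44.1, 54.1]
orientation: [-179.9, 0.1, -0.0]
contact_force: [-7.3, 7.5, 10.6]
opening: 11.8
gripper_force: 30.0
```

Call:
apply_moves(
  steps=[
    [[-3, -1, 0], 0, -1],
    [[-4, -1, 0], 0, -1],
    [[-4, -1, 0], 0, -1],
  ],
)

```text
time: 24.9
ee_pos: [662.1, 44.2, 54.2]
orientation: [180.0, -0.1, -0.0]
contact_force: [3.5, 1.0, 7.0]
opening: 11.8
gripper_force: 30.0
```

Call:
apply_moves(
  steps=[
    [[-1, 0, 0], 0, -1],
    [[-2, 0, 0], 0, -1],
    [[-2, 0, 0], 0, -1],
  ],
)

```text
time: 25.28
ee_pos: [660.3, 44.2, 54.2]
orientation: [180.0, -0.1, -0.0]
contact_force: [4.2, 1.5, 5.4]
opening: 11.8
gripper_force: 30.0
```

Call:
apply_moves(
  steps=[
    [[-1, 0, 0], 0, -1],
    [[-2, 0, 0], 0, -1],
    [[-2, 0, 0], 0, -1],
  ],
)

```text
time: 25.65
ee_pos: [658.3, 44.1, 54.2]
orientation: [180.0, -0.1, -0.0]
contact_force: [3.8, 1.7, 6.0]
opening: 11.7
gripper_force: 30.0
```

Call:
apply_moves(
  steps=[
    [[2, 0, 0], 0, -1],
    [[3, 0, 0], 0, -1],
    [[3, 0, 0], 0, -1],
  ],
)

```text
time: 26.02
ee_pos: [658.8, 44.2, 54.1]
orientation: [180.0, 0.1, -0.0]
contact_force: [-9.0, 0.3, 18.9]
opening: 11.6
gripper_force: 30.0
```

Call:
apply_moves(
  steps=[
    [[2, 0, 0], 0, -1],
    [[2, 0, 0], 0, -1],
  ],
)

```text
time: 26.28
ee_pos: [661.0, 44.2, 54.1]
orientation: [180.0, 0.1, -0.0]
contact_force: [-8.4, 1.4, 17.8]
opening: 11.7
gripper_force: 30.0
```

Call:
apply_moves(
  steps=[
    [[2, 0, 0], 0, -1],
    [[2, 0, 0], 0, -1],
  ],
)

```text
time: 26.52
ee_pos: [663.0, 44.3, 54.1]
orientation: [180.0, 0.1, -0.0]
contact_force: [-9.1, 0.3, 18.0]
opening: 11.6
gripper_force: 30.0
```

Call:
apply_moves(
  steps=[
    [[2, 0, 0], 0, -1],
    [[2, 0, 0], 0, -1],
  ],
)

```text
time: 26.78
ee_pos: [664.8, 44.3, 54.1]
orientation: [180.0, 0.1, -0.0]
contact_force: [-9.2, 0.7, 19.3]
opening: 11.6
gripper_force: 30.0
```

Call:
apply_moves(
  steps=[
    [[4, 0, 0], 0, -1],
    [[6, 0, 0], 0, -1],
    [[6, 0, 0], 0, -1],
  ],
)

```text
time: 27.15
ee_pos: [667.4, 44.2, 53.4]
orientation: [180.0, 0.5, -0.0]
contact_force: [-26.3, -0.0, 25.9]
opening: 11.7
gripper_force: 30.0
```

Call:
apply_moves(
  steps=[
    [[-4, 0, -1], 0, -1],
    [[-4, 0, -1], 0, -1],
    [[-4, 0, -1], 0, 0],
    [[-4, 0, -1], 0, 0],
    [[-4, 0, -1], 0, 0],
    [[-4, 0, -60], 0, 0],
    [[-60, 0, -110], 0, 0],
    [[-120, 0, -130], 0, 0],
  ],
)

```text
time: 28.15
ee_pos: [564.0, 44.4, 180.7]
orientation: [180.0, -0.2, -0.0]
contact_force: [-0.2, -0.3, 0.2]
opening: 45.2
gripper_force: 0.0
```

Call:
apply_moves(
  steps=[
    [[-60, 0, 0], 0, -1],
    [[-120, 0, 0], 0, -1],
    [[-150, 0, 0], 0, -1],
    [[-150, 0, 0], 0, -1],
    [[-150, 0, 0], 0, -1],
  ],
)

```text
time: 28.78
ee_pos: [415.0, 44.4, 179.1]
orientation: [180.0, -0.1, -0.0]
contact_force: [0.4, -0.4, -0.0]
opening: 0.6
gripper_force: 0.0
```

Run:
```python
from h import *
np.set_printoptions(precision=1,suppress=True)
im=optics.camera("top"); cv2.imwrite("pics/raw7.png",im)
print(finfit(im,*ORG,(662,-96,0),(40,12),(48,82)),finfit(im,*ORG,(662,44,0),(40,12),(48,82)))
# sub-pixel column profiles (front green strip / fin) across each module
hsv=cv2.cvtColor(im,cv2.COLOR_BGR2HSV)
for y in(44.3,-96):
    g=cv2.inRange(hsv,(45,60,30),(85,255,255)); o=cv2.inRange(hsv,*ORG)
    p=proj("top",[[633,y,40]])[0].astype(int)
    s=g[p[1]-8:p[1]+9,p[0]-8:p[0]+9]>0; w=np.argwhere(s)
    print(y,"green rows",(w[:,0].mean()+p[1]-8) if len(w) else None,len(w),"pred row of body end z48/z20 at x=633",proj("top",[[633,y,48],[633,y,20],[633,y,40]])[:,1])
to(660,44,150,0)
```

```text
(array([666.1, -96.9,  -0.6]), np.float64(11.109375), np.float32(75.0)) (array([666.2,  44.3,   0.3]), np.float64(10.046875), np.float32(60.0))
44.3 green rows 166.0 9 pred row of body end z48/z20 at x=633 [165.8 166.9 166.1]
-96 green rows 165.5 14 pred row of body end z48/z20 at x=633 [165.7 166.9 166.1]
pose [415.1  44.4 178.9] [180.   -0.1  -0. ] F [ 0.5 -0.5 -0.7] op 0.6 t 28.8  SHIFT [244.9, 0.3, 29.2] turn -0.0
```

Run:
```python
from h import *
im=cv2.imread("pics/raw7.png")
a=cv2.resize(im[138:175,230:312],(780,352),interpolation=cv2.INTER_CUBIC)
b=cv2.imread("pics/d6.png")[:240]
cv2.imwrite("pics/d7.png",np.vstack([a,b[:,:]]))
d=cv2.imread("pics/d6.png")[:352]
for n,k in(("old",d),("new",a)):
    h=cv2.cvtColor(k,cv2.COLOR_BGR2HSV)
    for c in((60,260),(500,700)):
        w=np.argwhere(cv2.inRange(h[100:],(45,60,30),(85,255,255))[:,c[0]:c[1]]); f=np.argwhere(cv2.inRange(h,*ORG)[:,c[0]:c[1]])
        print(n,c,"green",w[:,0].mean()+100,"fin rows",f[:,0].min(),f[:,0].max(),f[:,0].mean())
```

```text
old (60, 260) green 271.0581867388363 fin rows 94 235 162.79253815715094
old (500, 700) green 265.5315408479835 fin rows 86 227 157.50532859680285
new (60, 260) green 271.07246376811594 fin rows 93 232 161.71742395794217
new (500, 700) green 265.6280487804878 fin rows 86 227 157.38372093023256
```

View pics/d7.png

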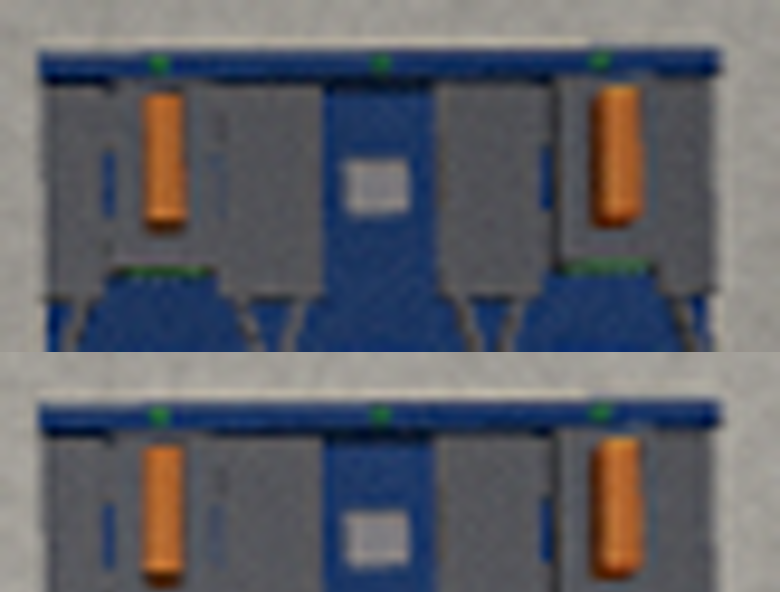

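Both modules came back to the same depth (strips at rows 271 and 265, matching the dock's tilt). I'll do one fine pull test on bay 0 to confirm the click.

Call:
apply_moves(
  steps=[
    [[60, 40, 0], 0, 0],
    [[120, 80, 0], 0, 0],
    [[180, 120, 0], 0, 0],
    [[250, 140, 0], 0, 0],
    [[250, 140, 0], 0, 0],
    [[250, 140, 0], 0, 0],
    [[250, 140, 0], 0, 0],
  ],
)

```text
time: 29.7
ee_pos: [663.5, -95.4, 178.0]
orientation: [-180.0, 0.1, -0.0]
contact_force: [0.4, -0.7, 0.1]
opening: 45.9
gripper_force: 0.0
```

```bash
python3 -c "
from h import *
to(665,-95.5,53,0)"
```

```text
pose [663.5 -95.4 178. ] [-1.8e+02  1.0e-01 -0.0e+00] F [ 0.4 -0.7  0.1] op 45.9 t 29.7  SHIFT [1.6, 0.1, 125.0] turn -0.0
```

Call:
apply_moves(
  steps=[
    [[0, 0, 60], 0, 0],
    [[0, 0, 110], 0, 0],
    [[0, 0, 125], 0, 0],
    [[0, 0, 125], 0, -1],
    [[0, 0, 125], 0, -1],
    [[0, 0, 125], 0, -1],
    [[0, 0, 125], 0, -1],
    [[0, 0, 125], 0, -1],
  ],
)

```text
time: 30.7
ee_pos: [664.3, -95.7, 55.0]
orientation: [180.0, -0.1, -0.0]
contact_force: [-1.6, 0.0, 8.8]
opening: 12.2
gripper_force: 30.0
```

Call:
apply_moves(
  steps=[
    [[-0.8, 0, 0], 0, -1],
  ],
)

```text
time: 30.82
ee_pos: [664.2, -95.7, 55.0]
orientation: [180.0, -0.2, -0.0]
contact_force: [3.1, 0.2, 4.4]
opening: 11.7
gripper_force: 30.0
```

Call:
apply_moves(
  steps=[
    [[-0.7, 0, 0], 0, -1],
  ],
)

```text
time: 30.95
ee_pos: [663.6, -95.7, 55.0]
orientation: [180.0, -0.2, -0.0]
contact_force: [4.1, 1.2, 5.2]
opening: 12.1
gripper_force: 30.0
```

Call:
apply_moves(
  steps=[
    [[-0.5, 0, 0], 0, -1],
  ],
)

```text
time: 31.08
ee_pos: [663.2, -95.7, 55.0]
orientation: [180.0, -0.2, -0.0]
contact_force: [4.2, 1.4, 6.1]
opening: 12.2
gripper_force: 30.0
```

Call:
apply_moves(
  steps=[
    [[-0.7, 0, -0.5], 0, -1],
  ],
)

```text
time: 31.2
ee_pos: [661.7, -95.7, 55.0]
orientation: [180.0, -0.1, -0.0]
contact_force: [3.5, 0.5, 1.7]
opening: 11.8
gripper_force: 30.0
```

Call:
apply_moves(
  steps=[
    [[-0.8, 0, -0.5], 0, -1],
  ],
)

```text
time: 31.32
ee_pos: [660.4, -95.7, 55.0]
orientation: [180.0, -0.0, -0.0]
contact_force: [1.5, -0.1, -0.2]
opening: 12.3
gripper_force: 30.0
```

Call:
apply_moves(
  steps=[
    [[-0.8, 0, 0], 0, -1],
  ],
)

```text
time: 31.45
ee_pos: [659.7, -95.7, 55.0]
orientation: [180.0, -0.1, -0.0]
contact_force: [3.5, 0.3, 3.2]
opening: 12.0
gripper_force: 30.0
```

Call:
apply_moves(
  steps=[
    [[-0.8, 0, 0], 0, -1],
  ],
)

```text
time: 31.58
ee_pos: [659.0, -95.7, 55.0]
orientation: [180.0, -0.1, -0.0]
contact_force: [3.8, 0.1, 4.7]
opening: 11.9
gripper_force: 30.0
```

Call:
apply_moves(
  steps=[
    [[1, 0, -0.5], 0, -1],
    [[2, 0, -0.5], 0, -1],
  ],
)

```text
time: 31.82
ee_pos: [659.5, -95.5, 55.1]
orientation: [-180.0, 0.1, -0.0]
contact_force: [-4.9, -0.4, 8.5]
opening: 12.1
gripper_force: 30.0
```

Call:
apply_moves(
  steps=[
    [[1, 0, 0], 0, -1],
  ],
)

```text
time: 31.95
ee_pos: [660.4, -95.5, 55.1]
orientation: [-180.0, 0.1, -0.0]
contact_force: [-2.7, -0.1, 7.3]
opening: 12.0
gripper_force: 30.0
```

Call:
apply_moves(
  steps=[
    [[0.8, 0, 0], 0, -1],
  ],
)

```text
time: 32.08
ee_pos: [661.3, -95.4, 55.1]
orientation: [-180.0, 0.1, -0.0]
contact_force: [-3.8, 0.1, 7.8]
opening: 11.9
gripper_force: 30.0
```

Call:
apply_moves(
  steps=[
    [[0.8, 0, 0], 0, -1],
  ],
)

```text
time: 32.2
ee_pos: [662.0, -95.4, 55.1]
orientation: [-180.0, 0.1, -0.0]
contact_force: [-4.7, -0.7, 8.2]
opening: 11.9
gripper_force: 30.0
```

Call:
apply_moves(
  steps=[
    [[0.8, 0, 0], 0, -1],
  ],
)

```text
time: 32.33
ee_pos: [662.6, -95.4, 55.1]
orientation: [-180.0, 0.2, -0.0]
contact_force: [-5.7, -0.3, 7.8]
opening: 11.4
gripper_force: 30.0
```

Call:
apply_moves(
  steps=[
    [[0.8, 0, 0], 0, -1],
  ],
)

```text
time: 32.45
ee_pos: [663.4, -95.4, 55.1]
orientation: [-180.0, 0.2, -0.0]
contact_force: [-5.2, -0.2, 9.2]
opening: 12.0
gripper_force: 30.0
```

Call:
apply_moves(
  steps=[
    [[0.8, 0, 0], 0, -1],
  ],
)

```text
time: 32.58
ee_pos: [664.2, -95.4, 55.1]
orientation: [-180.0, 0.2, -0.0]
contact_force: [-5.0, -0.3, 8.0]
opening: 11.9
gripper_force: 30.0
```

Call:
apply_moves(
  steps=[
    [[0.8, 0, 0], 0, -1],
  ],
)

```text
time: 32.7
ee_pos: [664.5, -95.4, 55.1]
orientation: [-180.0, 0.2, -0.0]
contact_force: [-10.9, -0.2, 15.4]
opening: 11.6
gripper_force: 30.0
```

Call:
apply_moves(
  steps=[
    [[0.8, 0, 0], 0, -1],
  ],
)

```text
time: 32.83
ee_pos: [664.6, -95.4, 55.1]
orientation: [-180.0, 0.3, -0.0]
contact_force: [-15.6, -0.6, 18.3]
opening: 11.9
gripper_force: 30.0
```

Call:
apply_moves(
  steps=[
    [[-2, 0, 0], 0, -1],
    [[-3.5, 0, 0], 0, -1],
    [[-3.5, 0, 0], 0, -1],
  ],
)

```text
time: 33.2
ee_pos: [663.3, -95.5, 55.1]
orientation: [-180.0, 0.0, -0.0]
contact_force: [-0.3, -0.3, 2.1]
opening: 12.0
gripper_force: 30.0
```

Call:
apply_moves(
  steps=[
    [[0, 0, 0], 0, 0],
    [[0, 0, 0], 0, 0],
    [[0, 0, 0], 0, 0],
    [[0, 0, -60], 0, 0],
    [[0, 0, -110], 0, 0],
    [[0, 0, -150], 0, 0],
    [[0, 0, -150], 0, 0],
  ],
)

```text
time: 34.08
ee_pos: [665.3, -96.0, 208.8]
orientation: [179.9, -0.3, -0.0]
contact_force: [-0.3, -0.1, -0.1]
opening: 45.3
gripper_force: 0.0
```

```bash
python3 -c "
from h import *
to(489.5,-392,205,0)"
```

```text
pose [665.3 -96.  208.8] [179.9  -0.3  -0. ] F [-0.3 -0.1 -0.1] op 45.3 t 34.1  SHIFT [-175.7, 296.1, 3.2] turn -0.0
```

Bay 0 is now about 1 mm off the stop, in its detent. I'll do the same for bay 2.

Call:
apply_moves(
  steps=[
    [[0, -60, 0], 0, 0],
    [[0, -120, 0], 0, 0],
    [[0, -139.9, 0], 0, 0],
    [[0, -139.9, 0], 0, 0],
    [[0, -139.9, 60], 0, 0],
    [[0, -139.9, 110], 0, 0],
    [[0, -139.9, 150], 0, 0],
    [[0, -139.9, 150], 0, 0],
  ],
)

```text
time: 35.08
ee_pos: [661.6, 42.8, 52.2]
orientation: [180.0, 0.3, -0.1]
contact_force: [0.6, 0.4, 0.2]
opening: 45.3
gripper_force: 0.0
```

Call:
apply_moves(
  steps=[
    [[0, 0, 0], 0, -1],
    [[0, 0, 0], 0, -1],
    [[0, 0, 0], 0, -1],
    [[0, 0, 0], 0, -1],
    [[0, 0, 0], 0, -1],
    [[1, 0, 0], 0, -1],
    [[2, 0, 0], 0, -1],
  ],
)

```text
time: 35.95
ee_pos: [664.4, 44.3, 56.2]
orientation: [180.0, 0.1, -0.0]
contact_force: [-15.5, -2.0, 20.9]
opening: 12.0
gripper_force: 30.0
```

Call:
apply_moves(
  steps=[
    [[0.8, 0, 0], 0, -1],
  ],
)

```text
time: 36.08
ee_pos: [664.5, 44.3, 56.2]
orientation: [180.0, 0.2, 0.0]
contact_force: [-19.2, -1.8, 23.7]
opening: 11.3
gripper_force: 30.0
```

Call:
apply_moves(
  steps=[
    [[0.8, 0, 0], 0, -1],
  ],
)

```text
time: 36.2
ee_pos: [664.6, 44.3, 56.3]
orientation: [180.0, 0.3, 0.0]
contact_force: [-23.1, -1.7, 28.6]
opening: 12.1
gripper_force: 30.0
```

Call:
apply_moves(
  steps=[
    [[-2, 0, 0], 0, -1],
    [[-4.5, 0, 0], 0, -1],
    [[-4.5, 0, 0], 0, -1],
  ],
)

```text
time: 36.58
ee_pos: [663.4, 44.4, 56.2]
orientation: [180.0, -0.1, -0.0]
contact_force: [-0.8, 0.7, 9.5]
opening: 11.6
gripper_force: 30.0
```

Seated the same way. I'll release and go scan again; from about (663.5, 44.4), the scanner needs x −174 and tool y +436.

Call:
apply_moves(
  steps=[
    [[0, 0, 0], 0, 0],
    [[0, 0, 0], 0, 0],
    [[0, 0, 0], 0, 0],
    [[0, 0, -60], 0, 0],
    [[0, 0, -110], 0, 0],
    [[0, 0, -150], 0, 0],
    [[0, 0, -150], 0, 0],
  ],
)

```text
time: 37.45
ee_pos: [664.4, 44.3, 208.7]
orientation: [180.0, -0.3, -0.0]
contact_force: [1.0, -0.1, -0.2]
opening: 46.1
gripper_force: 0.0
```

Call:
apply_moves(
  steps=[
    [[-40, 60, 0], 0, 0.5],
    [[-80, 120, 0], 0, 1],
    [[-120, 180, 0], 0, 1],
    [[-150, 240, 0], 0, 1],
    [[-174, 300, 0], 0, 1],
    [[-174, 360, 0], 0, 1],
    [[-174, 436, 0], 0, 1],
    [[-174, 436, 0], 0, 1],
  ],
)

```text
time: 38.45
ee_pos: [487.6, -394.0, 204.0]
orientation: [-180.0, 0.1, -0.1]
contact_force: [0.7, 0.9, 0.1]
opening: 91.4
gripper_force: 0.0
```

Run:
```python
from h import *
np.set_printoptions(precision=1,suppress=True)
im=optics.camera("top")
print(finfit(im,*ORG,(662,-96,0),(40,12),(48,82)),finfit(im,*ORG,(662,44,0),(40,12),(48,82)))
a=cv2.resize(im[138:175,230:312],(780,352),interpolation=cv2.INTER_CUBIC);h=cv2.cvtColor(a,cv2.COLOR_BGR2HSV)
for c in((60,260),(500,700)):
    w=np.argwhere(cv2.inRange(h[100:],(45,60,30),(85,255,255))[:,c[0]:c[1]]); f=np.argwhere(cv2.inRange(h,*ORG)[:,c[0]:c[1]])
    print("green",w[:,0].mean()+100,"fin",f[:,0].mean())
o=cv2.inRange(cv2.cvtColor(im,cv2.COLOR_BGR2HSV),*ORG);n,_,st,ce=cv2.connectedComponentsWithStats(o);print([(ce[i].round(),st[i,4]) for i in range(1,n) if st[i,4]>10])
to(489.5,-392,55,0)
```

```text
(array([663. , -95.8,  -3.3]), np.float64(12.484375), np.float32(69.0)) (array([663. ,  44.7,   0.2]), np.float64(4.859375), np.float32(59.0))
green 272.0281690140845 fin 163.74689499435453
green 270.20902612826603 fin 161.14145383104125
[(array([246., 155.]), np.int32(59)), (array([294., 155.]), np.int32(69)), (array([297., 184.]), np.int32(12))]
pose [ 487.4 -398.5  203.8] [179.9   0.   -0.2] F [-3.5 -4.5 -0.3] op 91.2 t 38.5  SHIFT [2.2, -6.7, 148.8] turn -0.2
```

Call:
apply_moves(
  steps=[
    [[1, 0, 0], 0, 1],
    [[1, 0, 60], 0, 1],
    [[1, 0, 110], 0, 1],
    [[1, 0, 150], 0, 1],
    [[1, 0, 150], 0, 1],
    [[1, 0, 150], 0, 1],
  ],
)

```text
time: 39.25
ee_pos: [490.4, -391.4, 56.6]
orientation: [180.0, -0.0, 0.0]
contact_force: [-0.2, -0.2, 1.6]
opening: 91.3
gripper_force: 0.0
```

Call:
apply_moves(
  steps=[
    [[0, 0, 0], 0, 0.2],
    [[0, 0, 0], 0, -1],
    [[0, 0, 0], 0, -1],
    [[0, 0, 0], 0, -1],
    [[0, 0, 0], 0, -1],
    [[0, 0, 0], 0, -1],
    [[0, 0, 0], 0, -1],
  ],
)

```text
time: 40.12
ee_pos: [489.1, -392.9, 54.9]
orientation: [179.9, 0.0, -0.0]
contact_force: [-4.9, -9.3, -4.9]
opening: 39.1
gripper_force: 30.0
```

Call:
apply_moves(
  steps=[
    [[0, 0, 0], 0, -1],
    [[0, 0, 0], 0, -1],
    [[0, 0, 0], 0, -1],
    [[0, 0, 0], 0, -1],
    [[0, 0, 0], 0, -1],
    [[0, 0, 0], 0, -1],
    [[0, 0, 0], 0, 1],
    [[0, 0, 0], 0, 1],
  ],
)

```text
time: 41.12
ee_pos: [490.0, -391.5, 55.2]
orientation: [-180.0, -0.0, -0.0]
contact_force: [1.0, 2.5, 0.3]
opening: 56.5
gripper_force: 1.1
```

Call:
apply_moves(
  steps=[
    [[0, 0, 0], 0, 1],
    [[0, 0, 0], 0, 1],
    [[0, 0, 0], 0, 1],
    [[0, 0, -62], 0, 1],
    [[0, 0, -124], 0, 1],
    [[0, 0, -186], 0, 1],
    [[0, 0, -200], 0, 0.5],
    [[0, 0, -200], 0, 0],
  ],
)

```text
time: 42.12
ee_pos: [489.8, -391.8, 255.6]
orientation: [179.9, -0.1, -0.0]
contact_force: [-0.0, -1.3, -0.4]
opening: 73.8
gripper_force: 0.0
```

Run:
```python
from h import *
np.set_printoptions(precision=1,suppress=True)
im=optics.camera("top"); cv2.imwrite("pics/raw8.png",im)
cv2.imwrite("pics/r8.png",cv2.resize(im[205:265,120:190],(798,684),interpolation=cv2.INTER_CUBIC)[:600])
to(430,300,255,-5)
s=optics.camera("side"); cv2.imwrite("pics/s8.png",s)
for q in("plaque_red_eye","plaque_yellow_eye","plaque_red","plaque_yellow","peg_left","peg_right"):print(q,[(np.round(d["xy"],1),round(d["conf"],2)) for d in finder.landmark_of("side",q)])
```

```text
pose [ 489.3 -391.4  254.2] [-180.     0.1   -0. ] F [ 0.5  0.2 -0.2] op 69.7 t 42.2  SHIFT [-59.5, -691.4, -0.3] turn 5.0
plaque_red_eye [(array([219.5, 240.9]), 0.71), (array([191.8, 264.2]), 0.7)]
plaque_yellow_eye [(array([227.6, 251.9]), 0.85)]
plaque_red [(array([218.7, 258.2]), 0.75), (array([193.8, 280.9]), 0.67)]
plaque_yellow [(array([227.1, 270.8]), 0.71)]
peg_left [(array([190.3, 212.5]), 0.72), (array([241.2, 193.7]), 0.55)]
peg_right [(array([220. , 240.9]), 0.74)]
```

View pics/r8.png

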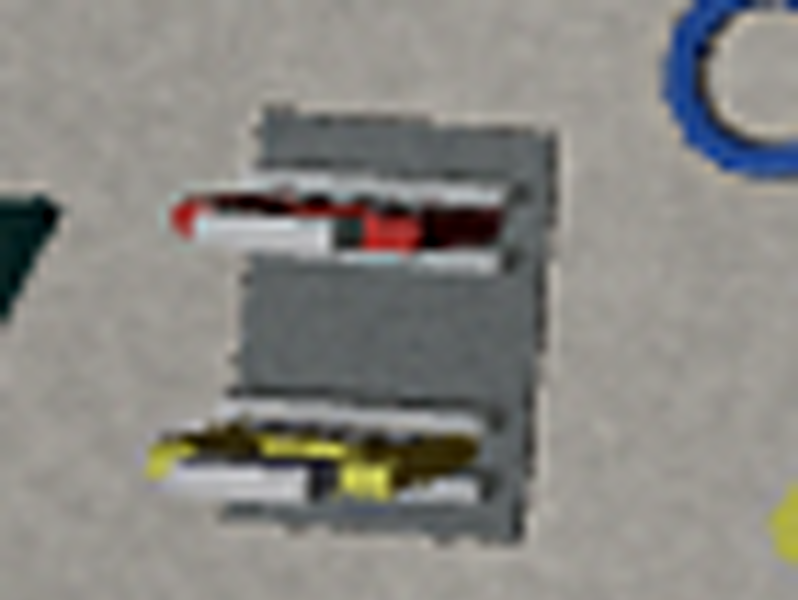

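The red tab is centred at native pixel (142.5,224.9) and the yellow at (140.5,246.8), with the rack yaw about −5°. I'll carry red first, then yellow.

Run:
```python
from h import *
np.set_printoptions(precision=1,suppress=True)
r=onz("top",[[142.5,224.9],[140.5,246.8]],126);print(r)
# check against side view: project plaque eye guess
c,s=np.cos(np.radians(-5)),np.sin(np.radians(-5))
for p in r: print(proj("side",[[p[0],p[1],74],[p[0],p[1],126],[p[0],p[1],0]]))
print("pegs side",proj("side",[[592,327.5,119],[592,237.6,119]]))
to(r[0][0],r[0][1],255,85)
```

```text
[[459.6 332.3 126. ]
 [399.6 336.9 126. ]]
[[214.9 243. ]
 [213.7 230.3]
 [216.7 260.1]]
[[225.9 253.6]
 [224.8 240.7]
 [227.3 270.8]]
pegs side [[190.1 211.8]
 [212.2 200.4]]
pose [ 489.5 -391.5  254.4] [-179.9    0.1   -0. ] F [ 0.2 -1.1 -0.3] op 46.0 t 42.5  SHIFT [-30.1, -723.7, 0.1] turn -85.0
```

Call:
apply_moves(
  steps=[
    [[-3, -60, 0], 0, 0],
    [[-6, -120, 0], -10, 0],
    [[-9, -180, 0], -20, 0],
    [[-12, -240, 0], -30, 0],
    [[-15, -300, 0], -40, 0],
    [[-18, -360, 0], -50, 0],
    [[-20, -420, 0], -60, 0],
    [[-22, -480, 0], -70, 0],
  ],
)

```text
time: 43.52
ee_pos: [467.5, 90.2, 255.2]
orientation: [180.0, -0.0, 70.3]
contact_force: [2.2, -0.0, -0.1]
opening: 45.4
gripper_force: 0.0
```

Run:
```python
from h import *
r=onz("top",[[142.5,224.9],[140.5,246.8]],126)
to(r[0][0],r[0][1],255,85)
```

```text
pose [467.5  90.2 255.2] [180.   -0.   70.3] F [ 2.2 -0.  -0.1] op 45.4 t 43.5  SHIFT [225.2, -89.0, 0.2] turn -14.7
```

Call:
apply_moves(
  steps=[
    [[56, -22, 0], -8, 0],
    [[112, -44, 0], -14.7, 0],
    [[168, -66, 0], -14.7, 0],
    [[225, -89, 0], -14.7, 0],
    [[225, -89, 0], -14.7, 0],
    [[225, -89, 60], -14.7, 0],
    [[225, -89, 105], -14.7, 0],
    [[225, -89, 105], -14.7, 0],
  ],
)

```text
time: 44.52
ee_pos: [459.5, 328.5, 147.8]
orientation: [-179.7, 0.2, 84.7]
contact_force: [0.1, -0.1, 0.2]
opening: 45.6
gripper_force: 0.0
```

Run:
```python
from h import *
im=optics.camera("side"); cv2.imwrite("pics/s9.png",cv2.resize(im[170:300,150:300],(750,600)[:1]+(600,),interpolation=cv2.INTER_CUBIC))
to(459.6,332.3,102,85)
```

```text
pose [460.9 329.4 150. ] [-1.799e+02  1.000e-01  8.470e+01] F [0.7 0.  0.6] op 45.4 t 44.6  SHIFT [2.8, -1.5, 48.0] turn -0.3
```

View pics/s9.png

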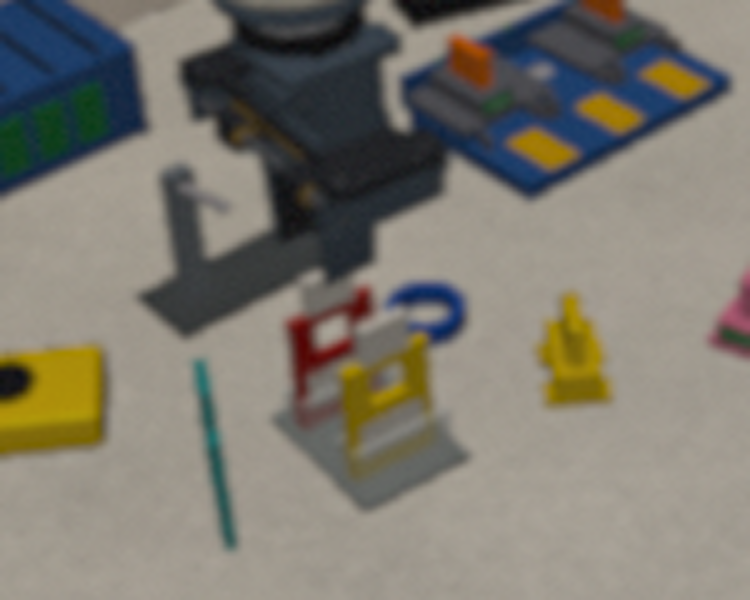

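The open gripper is above the red tab at about (330,290), in line with it, and all else is undisturbed. Descend and grip.

Call:
apply_moves(
  steps=[
    [[2, -1, 30], 0, 0],
    [[2, -1, 48], 0, 0],
    [[2, -1, 48], 0, 0],
    [[2, -1, 48], 0, -1],
    [[2, -1, 48], 0, -1],
    [[2, -1, 48], 0, -1],
    [[2, -1, 48], 0, -1],
    [[2, -1, 48], 0, -1],
  ],
)

```text
time: 45.58
ee_pos: [460.1, 332.4, 102.4]
orientation: [-180.0, -0.0, 84.7]
contact_force: [-2.2, -0.3, 5.4]
opening: 7.6
gripper_force: 30.0
```

Call:
apply_moves(
  steps=[
    [[0, 0, 0], 0, -1],
    [[0, 0, 0], 0, -1],
    [[0, 0, -20], 0, -1],
    [[0, 0, -40], 0, -1],
    [[0, 0, -60], 0, -1],
    [[0, 0, -60], 0, -1],
  ],
)

```text
time: 46.32
ee_pos: [461.1, 332.8, 163.3]
orientation: [179.9, -0.1, 84.7]
contact_force: [0.1, -0.6, -0.5]
opening: 8.1
gripper_force: 30.0
```

Run:
```python
from h import *
to(530,238,150,90)
```

```text
pose [461.1 332.8 163.3] [ 1.799e+02 -1.000e-01  8.470e+01] F [ 0.1 -0.6 -0.5] op 8.1 t 46.3  SHIFT [-88.0, 77.4, 13.4] turn -5.3
```

Call:
apply_moves(
  steps=[
    [[-44, 39, 7], -3, -1],
    [[-88, 77, 14], -5.3, -1],
    [[-88, 77, 14], -5.3, -1],
    [[-88, 77, 14], -5.3, -1],
    [[-88, 77, 14], -5.3, -1],
  ],
)

```text
time: 46.95
ee_pos: [528.2, 238.4, 148.0]
orientation: [-180.0, -0.0, 90.0]
contact_force: [-0.8, -0.4, -0.7]
opening: 7.8
gripper_force: 30.0
```

Run:
```python
from h import *
t=optics.camera("top");s=optics.camera("side")
a=cv2.resize(t[140:210,130:200],(400,400),interpolation=cv2.INTER_CUBIC);b=cv2.resize(s[175:255,165:245],(400,400),interpolation=cv2.INTER_CUBIC)
cv2.imwrite("pics/p10.png",np.hstack([a,b]))
to(588,238,149,90)
```

```text
pose [528.3 238.5 148.2] [-180.    -0.    90.1] F [0.1 0.1 0.1] op 7.8 t 47.0  SHIFT [-0.5, 59.7, -0.8] turn 0.1
```

View pics/p10.png

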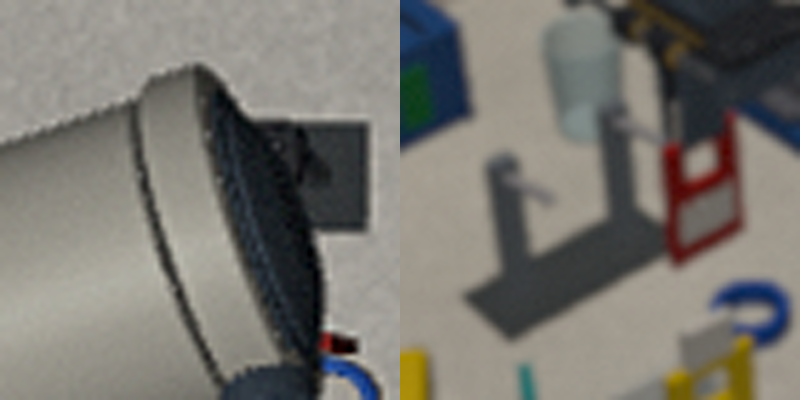

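The red plaque is held upright in front of the right peg: its eye is at about (703,165) in the right half, with the peg tip at (655,140). Sliding it on.

Call:
apply_moves(
  steps=[
    [[0, 15, 0], 0, -1],
    [[0, 30, 0], 0, -1],
    [[0, 42, 0], 0, -1],
    [[0, 55, 0], 0, -1],
    [[0, 58, 0], 0, -1],
    [[0, 58, 0], 0, -1],
  ],
)

```text
time: 47.8
ee_pos: [586.9, 237.5, 148.1]
orientation: [-180.0, 0.0, 90.0]
contact_force: [0.0, 0.4, -0.3]
opening: 7.7
gripper_force: 30.0
```

Call:
apply_moves(
  steps=[
    [[0, 0, 4], 0, -1],
    [[0, 0, 8], 0, -1],
    [[0, 0, 8], 0, -1],
  ],
)

```text
time: 48.18
ee_pos: [586.4, 237.5, 139.8]
orientation: [-180.0, 0.0, 90.0]
contact_force: [0.2, 0.3, -0.8]
opening: 8.2
gripper_force: 30.0
```

Call:
apply_moves(
  steps=[
    [[0, 0, 2], 0, -1],
    [[0, 0, 2], 0, -1],
  ],
)

```text
time: 48.42
ee_pos: [586.8, 237.5, 138.1]
orientation: [-180.0, 0.0, 90.0]
contact_force: [0.4, -0.0, -0.7]
opening: 8.2
gripper_force: 30.0
```

Call:
apply_moves(
  steps=[
    [[0, 0, 1.5], 0, -1],
    [[0, 0, 1.5], 0, -1],
  ],
)

```text
time: 48.68
ee_pos: [586.9, 237.6, 136.6]
orientation: [-180.0, 0.0, 90.0]
contact_force: [0.3, 0.6, -1.2]
opening: 7.8
gripper_force: 30.0
```

Call:
apply_moves(
  steps=[
    [[0, 0, 1.5], 0, -1],
    [[0, 0, 1.5], 0, -1],
  ],
)

```text
time: 48.92
ee_pos: [586.8, 237.5, 135.1]
orientation: [-180.0, 0.0, 90.0]
contact_force: [0.1, -0.6, -0.3]
opening: 7.8
gripper_force: 30.0
```

Call:
apply_moves(
  steps=[
    [[0, 0, 1.5], 0, -1],
    [[0, 0, 1.5], 0, -1],
  ],
)

```text
time: 49.18
ee_pos: [586.8, 237.5, 133.6]
orientation: [-180.0, 0.0, 90.0]
contact_force: [0.6, 0.0, -0.6]
opening: 8.1
gripper_force: 30.0
```

Call:
apply_moves(
  steps=[
    [[0, 0, 1.5], 0, -1],
    [[0, 0, 1.5], 0, -1],
  ],
)

```text
time: 49.42
ee_pos: [586.8, 237.5, 132.1]
orientation: [-180.0, 0.0, 90.0]
contact_force: [0.3, -0.7, -0.7]
opening: 7.6
gripper_force: 30.0
```

Call:
apply_moves(
  steps=[
    [[0, 0, 1.5], 0, -1],
    [[0, 0, 1.5], 0, -1],
  ],
)

```text
time: 49.68
ee_pos: [586.9, 237.6, 130.7]
orientation: [-180.0, -0.0, 90.0]
contact_force: [0.4, -0.3, 0.0]
opening: 8.0
gripper_force: 30.0
```

Run:
```python
from h import *
np.set_printoptions(precision=1,suppress=True)
im=optics.camera("side");hsv=cv2.cvtColor(im,cv2.COLOR_BGR2HSV)
m=(cv2.inRange(hsv,(0,110,40),(6,255,255))|cv2.inRange(hsv,(174,110,40),(180,255,255)))
n,l,st,ce=cv2.connectedComponentsWithStats(m)
print([(st[i].tolist(),ce[i]) for i in range(1,n) if st[i,4]>15])
x=587
for zb in(28,33,38,43):
    P=[[x,237.6+dy,zb+dz] for dy,dz in((-30,0),(30,0),(30,96),(-30,96),(-13,60),(13,60),(13,88),(-13,88))]
    print(zb,proj("side",P).tolist())
print("peg tip/base",proj("side",[[565,237.6,124],[618,237.6,113]]))
p=proj("side",[[587,237.6,105]])[0].astype(int)
b=im[p[1]-30:p[1]+34,p[0]-25:p[0]+25]
for r in range(p[1]-22,p[1]+30): print(r,''.join('R' if m[r,c] else ('#' if im[r,c].max()<70 else ('w' if im[r,c].min()>140 else '.')) for c in range(p[0]-22,p[0]+22)))
print(p)
```

```text
[([206, 195, 17, 29, 173], array([213.1, 209.5])), ([312, 206, 22, 17, 127], array([322.5, 214. ])), ([104, 319, 8, 8, 38], array([107.7, 322.4]))]
28 [[221.90963469224067, 218.27913419469974], [208.20976793872094, 225.86661948448742], [205.76322377400925, 203.59018488588407], [220.04876576315758, 196.20357203415978], [216.84266060347494, 206.76230188700757], [210.7505533454041, 209.99817450287762], [210.07287237960082, 203.38177780461885], [216.24065965923756, 200.17309526569872]]
33 [[221.8161731459419, 217.17014411957166], [208.08699185522661, 224.7484278738853], [205.63043245446124, 202.3814239383501], [219.947855203706, 195.0067679678171], [216.7361601022051, 205.59652888844346], [210.63067523031623, 208.8276950931991], [209.9502084980421, 202.1842838791071], [216.13170861719294, 198.98067462553837]]
38 [[221.72234447182052, 216.05682462465893], [207.9637227793121, 223.62577637117283], [205.49708598805, 201.1676447859833], [219.84653230556344, 193.80510477986783], [216.62922815992587, 204.42606389587516], [210.51030672238517, 207.65245972969996], [209.82703686127968, 200.9818667
[... 2283 characters left out ...]
wwww
220 .wwww.w.......###.RRRRRRRR....wwwwwwwwwwwwww
221 ...www......#####.RRRRRRR##....wwwwwwwwwwwww
222 ..ww......#######.RRRRRR####....wwwwwwwwwwww
223 ........##########RRRR#######...wwwwwwwwwwww
224 .......############.########....wwwwwwwwwwww
225 .....#####################......wwwwwwwwwwww
226 ...#####################.....wwwwwwwwwwwwwww
227 #######################.....wwwwwwwwwwwwwwww
228 #####################.....wwwwwwwwwwwwwwwwww
229 ###################.....wwwwwwwwwwwwwwwwwwww
230 #################.....wwwwwwwwwwwwwwwwwww...
231 ################....wwwwwwwwwwwwwwwwwww.....
232 ##############.....wwwwwwwwwwwwwwwwww.......
233 ############.....wwwwwwwwwwwwwwwwwww........
[213 204]
```

The side-view mask puts the plaque's lower edge at about z 37 (the rack floor raises it), so contact is imminent.

Call:
apply_moves(
  steps=[
    [[0, 0, 1.2], 0, -1],
    [[0, 0, 1.2], 0, -1],
  ],
)

```text
time: 49.98
ee_pos: [587.1, 237.6, 130.0]
orientation: [180.0, -0.0, 90.0]
contact_force: [-1.2, 0.2, 7.4]
opening: 7.9
gripper_force: 30.0
```

Call:
apply_moves(
  steps=[
    [[0, 0, 1.2], 0, -1],
    [[0, 0, 1.2], 0, -1],
  ],
)

```text
time: 50.22
ee_pos: [587.4, 237.7, 129.6]
orientation: [179.9, -0.0, 90.0]
contact_force: [-4.8, -0.9, 17.1]
opening: 7.7
gripper_force: 30.0
```

Call:
apply_moves(
  steps=[
    [[0, 0, 1.2], 0, -1],
    [[0, 0, 1.2], 0, -1],
  ],
)

```text
time: 50.48
ee_pos: [587.5, 237.7, 129.3]
orientation: [179.9, -0.0, 90.0]
contact_force: [-7.3, -2.7, 30.0]
opening: 7.7
gripper_force: 30.0
```

Call:
apply_moves(
  steps=[
    [[0, 0, -3], 0, -1],
    [[0, 0, -3], 0, -1],
    [[0, 0, -3], 0, -0.6],
    [[0, 0, -3], 0, -0.5],
    [[0, 0, -3], 0, -0.5],
    [[0, 0, -3], 0, -0.5],
  ],
)

```text
time: 51.22
ee_pos: [586.9, 237.6, 130.0]
orientation: [-180.0, 0.0, 90.0]
contact_force: [-0.6, -0.3, 0.7]
opening: 22.8
gripper_force: 0.0
```

Call:
apply_moves(
  steps=[
    [[0, 0, -15], 0, -0.5],
    [[0, 0, -35], 0, -0.5],
    [[0, 0, -65], 0, -0.5],
    [[0, 0, -65], 0, -0.5],
  ],
)

```text
time: 51.72
ee_pos: [588.4, 238.0, 198.5]
orientation: [179.7, -0.1, 90.0]
contact_force: [1.1, -0.4, -0.4]
opening: 22.7
gripper_force: 0.0
```

Run:
```python
from h import *
np.set_printoptions(precision=1,suppress=True)
im=optics.camera("side");hsv=cv2.cvtColor(im,cv2.COLOR_BGR2HSV)
m=(cv2.inRange(hsv,(0,110,40),(6,255,255))|cv2.inRange(hsv,(174,110,40),(180,255,255)))
n,l,st,ce=cv2.connectedComponentsWithStats(m)
print([(st[i].tolist(),ce[i]) for i in range(1,n) if st[i,4]>15])
to(399.6,336.9,220,85)
```

```text
[([206, 196, 17, 29, 197], array([213.2, 210.1])), ([312, 206, 22, 17, 127], array([322.5, 214. ])), ([104, 319, 8, 8, 38], array([107.7, 322.4]))]
pose [587.6 237.8 196.9] [179.8  -0.   90. ] F [-0.4 -0.1  0.4] op 22.7 t 51.8  SHIFT [99.1, -188.0, -23.5] turn 5.0
```

The red plaque hangs. Now the yellow one.

Call:
apply_moves(
  steps=[
    [[0, -40, -24], 0, -0.5],
    [[30, -90, -24], 2, 0],
    [[65, -140, -24], 5, 0],
    [[99, -188, -24], 5, 0],
    [[99, -188, -24], 5, 0],
    [[99, -188, -24], 5, 0],
    [[99, -188, 30], 5, 0],
    [[99, -188, 45], 5, 0],
  ],
)

```text
time: 52.78
ee_pos: [398.5, 335.0, 147.8]
orientation: [-179.8, 0.2, 84.9]
contact_force: [0.4, -1.6, 0.5]
opening: 45.3
gripper_force: 0.0
```

```bash
python3 -c "
from h import *
to(399.6,336.9,102,85)"
```

```text
pose [398.5 335.  147.8] [-179.8    0.2   84.9] F [ 0.4 -1.6  0.5] op 45.3 t 52.8  SHIFT [2.1, 1.0, 45.8] turn -0.1
```

Call:
apply_moves(
  steps=[
    [[1, 0, 25], 0, 0],
    [[1, 0, 44], 0, 0],
    [[1, 0, 48], 0, 0],
    [[1, 0, 48], 0, 0],
    [[1, 0, 48], 0, -1],
    [[1, 0, 48], 0, -1],
    [[1, 0, 48], 0, -1],
    [[1, 0, 48], 0, -1],
  ],
)

```text
time: 53.78
ee_pos: [399.0, 337.7, 102.3]
orientation: [180.0, -0.0, 85.0]
contact_force: [-0.1, -0.1, 0.4]
opening: 8.4
gripper_force: 0.1
```

Call:
apply_moves(
  steps=[
    [[0, 0, 0], 0, -1],
    [[0, 0, 0], 0, -1],
  ],
)

```text
time: 54.02
ee_pos: [399.1, 337.6, 102.2]
orientation: [180.0, -0.0, 85.0]
contact_force: [0.0, -0.4, 3.7]
opening: 7.7
gripper_force: 30.0
```

Call:
apply_moves(
  steps=[
    [[0, 0, -20], 0, -1],
    [[0, 0, -40], 0, -1],
    [[0, 0, -60], 0, -1],
    [[0, 0, -60], 0, -1],
  ],
)

```text
time: 54.52
ee_pos: [399.6, 338.0, 163.1]
orientation: [179.9, -0.1, 85.0]
contact_force: [0.5, -0.9, -0.4]
opening: 7.8
gripper_force: 30.0
```

```bash
python3 -c "
from h import *
to(528,328.5,142,90)"
```

```text
pose [399.6 338.  163.1] [ 1.799e+02 -1.000e-01  8.500e+01] F [ 0.5 -0.9 -0.4] op 7.8 t 54.5  SHIFT [1.7, 128.7, 21.4] turn -5.0
```

Call:
apply_moves(
  steps=[
    [[0, 60, 0], -3, -1],
    [[1, 100, 10], -5, -1],
    [[2, 128, 21], -5, -1],
    [[2, 128, 21], -5, -1],
    [[2, 128, 21], -5, -1],
  ],
)

```text
time: 55.15
ee_pos: [525.8, 328.2, 140.4]
orientation: [-179.9, 0.0, 90.0]
contact_force: [0.2, 0.4, -0.0]
opening: 7.9
gripper_force: 30.0
```

```bash
python3 -c "
from h import *
to(587,328.5,142,90)"
```

```text
pose [525.8 328.2 140.4] [-179.9    0.    90. ] F [ 0.2  0.4 -0. ] op 7.9 t 55.1  SHIFT [0.3, 61.2, -1.7] turn -0.0
```

Call:
apply_moves(
  steps=[
    [[0, 15, -1], 0, -1],
    [[0, 30, -1], 0, -1],
    [[0, 42, -1], 0, -1],
    [[0, 55, -1], 0, -1],
    [[0, 60, -1], 0, -1],
    [[0, 60, -1], 0, -1],
  ],
)

```text
time: 55.9
ee_pos: [586.9, 328.3, 142.0]
orientation: [-180.0, 0.0, 90.0]
contact_force: [-0.3, 0.3, 0.4]
opening: 8.3
gripper_force: 30.0
```

Call:
apply_moves(
  steps=[
    [[0, 0, 4], 0, -1],
    [[0, 0, 9], 0, -1],
    [[0, 0, 9], 0, -1],
  ],
)

```text
time: 56.28
ee_pos: [586.2, 328.3, 132.5]
orientation: [-179.9, 0.0, 90.0]
contact_force: [-0.2, -0.3, -0.8]
opening: 7.9
gripper_force: 30.0
```

Call:
apply_moves(
  steps=[
    [[0, 0, 2], 0, -1],
    [[0, 0, 2], 0, -1],
  ],
)

```text
time: 56.52
ee_pos: [586.6, 328.4, 131.0]
orientation: [-180.0, 0.0, 90.0]
contact_force: [0.4, -0.5, 0.0]
opening: 7.8
gripper_force: 30.0
```

Call:
apply_moves(
  steps=[
    [[0, 0, 1], 0, -1],
    [[0, 0, 1], 0, -1],
  ],
)

```text
time: 56.78
ee_pos: [586.8, 328.5, 130.4]
orientation: [180.0, -0.0, 90.0]
contact_force: [-1.5, 0.4, 2.2]
opening: 7.8
gripper_force: 30.0
```

Contact, at the same height as the red one. Release, rise and withdraw.

Call:
apply_moves(
  steps=[
    [[0, 0, 0.5], 0, -1],
    [[0, 0, 0.5], 0, -0.6],
    [[0, 0, 0.5], 0, -0.5],
    [[0, 0, 0.5], 0, -0.5],
    [[0, 0, 0.5], 0, -0.5],
  ],
)

```text
time: 57.4
ee_pos: [586.7, 328.4, 129.6]
orientation: [-180.0, -0.0, 90.0]
contact_force: [0.3, -0.2, -0.3]
opening: 22.8
gripper_force: 0.0
```

Call:
apply_moves(
  steps=[
    [[0, 0, -15], 0, -0.5],
    [[0, 0, -35], 0, -0.5],
    [[0, 0, -85], 0, -0.5],
    [[0, -40, -110], 0, -0.5],
    [[0, -100, -110], 0, -0.5],
    [[0, -150, -110], 0, -0.5],
    [[0, -200, -110], 0, -0.5],
    [[0, -200, -110], 0, -0.5],
  ],
)

```text
time: 58.4
ee_pos: [383.8, 328.3, 240.9]
orientation: [-180.0, -0.0, 90.1]
contact_force: [0.8, 0.2, -0.3]
opening: 23.1
gripper_force: 0.0
```

Run:
```python
from h import *
np.set_printoptions(precision=1,suppress=True)
t=optics.camera("top");s=optics.camera("side")
print(finfit(t,*ORG,(662,-96,0),(40,12),(48,82)),finfit(t,*ORG,(662,44,0),(40,12),(48,82)))
a=cv2.resize(s[150:290,100:312],(800,528),interpolation=cv2.INTER_CUBIC); cv2.imwrite("pics/f.png",a)
for q in("module0",): print([(np.round(d["box"]),round(d["conf"],2)) for d in finder.spot_in("top",q)])
```

```text
(array([664.5, -96.1,  -3.6]), np.float64(13.875), np.float32(68.0)) (array([663. ,  44.5,  -0.1]), np.float64(3.859375), np.float32(60.0))
[(array([199., 248.,  20.,  25.]), 0.71), (array([293., 157.,  13.,  19.]), 0.52), (array([249., 156.,  14.,  19.]), 0.48)]
```

View pics/f.png

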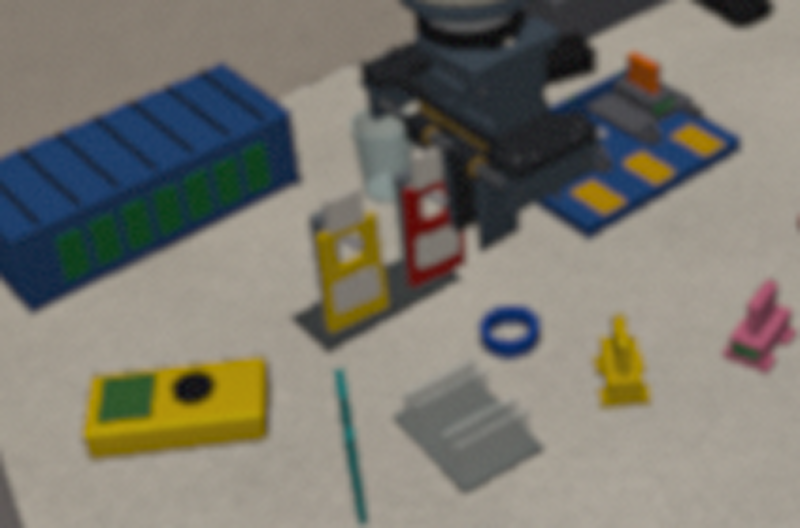

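The final side view shows both plaques hanging on their pegs, yellow at (350,260) and red at (432,225). The rack is empty, the bystanders are untouched, and the fits still put both modules home. Handing in.

```bash
python3 -c "
from h import *
print(job_done())"
```

```text
the job is handed in; nothing more can be done
None
```

I handed the job in at about 58 s: two full squeeze-and-release scans, the only two modules found pushed home in bays 0 and 2 between them, and a plaque hanging on each peg; the clicks home were judged from contact force and camera depth, as nothing reports them directly.

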